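# Clamp a bottle in the ratchet clamp

### The job

Get the amber bottle ready for uncapping: stand it upright in the notch of the ratchet clamp's fence and let go, then grip it by swinging the red lever back and forth until the jaw holds it firmly, which you feel as a push-back of about 7 N at the lever's black grip. Go gently, since twice that crushes the bottle; move the jaw by the lever only, not by pushing the jaw or the toothed wheel, leave the other two bottles standing where they are, and finally let go of everything.

Things in the scene. Friction and masses are not known exactly. Their poses are not given: they have to be found in the camera images.
- amber_bottle_centre (a point): Centre (half-way up) of the amber-brown round bottle with a black screw cap: 36 mm in diameter up to 48 mm, cap 29 mm in diameter above, 66 mm tall, about 55 g. It starts upright on the worktop beside a white and a black bottle of the same shape. z is its upright axis.
- seat (a point): Where the middle of the bottle's underside belongs: on the clamp's bed, 12 mm above the worktop, its side touching both flanks of the blue fence's V notch. Axes as the clamp's; +y runs from jaw into notch. Fence and jaw are 30 mm wide (x), 30 mm high; the bed is bare beside them, so fingers closing along x pass clear. A bottle up to 10 mm towards the pad is pushed home. Pad starts 16 to 40 mm off.
- lever_axis (a point): On the vertical axle of toothed wheel and lever, 50 mm above the worktop. Its axes are the clamp's: x and y level, z up. The clamp is an aluminium plate 135 x 345 x 12 mm; the jaw travels along +y at x = +28 mm.
- lever (a joint): Red lever's angle, -0.62 to 0.62 rad. At 0 it points to the clamp's -x; positive is counter-clockwise from above: grip at 120 mm x (-cos q, -sin q) from the axle. The positive swing turns the wheel and drives the jaw 20 mm per rad to the fence; the negative one clicks the pawl back. A tooth is 0.26 rad; the wheel springs back by up to one tooth when let go. One stroke is not enough.
- grip_centre (a point): Centre of the upright black round grip on the lever's end, 20 mm in diameter, 58 to 104 mm above the worktop, 120 mm from the axle. It spins on its pin, so a hand holding it from above need not turn. Along its arc it takes under 2 N while the jaw runs free; once the pad is on the bottle the push-back rises 3.5 N a tooth. About 7 N is firm; 12 N and more crushes the bottle.
- pad_face (a point): Middle of the rubber face of the jaw's sprung pad (30 mm wide, 28 mm high), 28 mm above the worktop; the face looks along the clamp's +y. The pad is pushed back into the jaw against its springs (4 N per mm, 24 mm of travel) as the jaw tightens.
- jaw: The blue sliding jaw with its sprung pad (block 30 x 22 x 30 mm on a steel rack); driven by the wheel. Not to be pushed by hand. Its origin lies on the bed's top at the axle's y before the jaw moves.
- jaw_pad: The sprung pad on the front of the jaw (it carries pad_face); its origin lies on the bed below the pad's face. It is what presses on the bottle.
- wheel: The dark steel ratchet wheel, 24 saw teeth, 94 mm across, 30 to 42 mm above the worktop, under the lever. Not to be turned by hand.
- amber_bottle: The amber bottle; origin at the centre of its underside.
- white_bottle: White bottle of the same shape with black cap, a bystander; origin at the centre of its underside.
- black_bottle: Black bottle of the same shape, a bystander; origin at the centre of its underside.
Things that resemble listed ones, but are neither listed nor needed, are in the scene too. Leave any turquoise look-alike of the amber_bottle alone.

How it is judged (in metres and radians):
On the way, in this order (a step that is already met when the one before it is completed fails the run):
1. the amber bottle stands in the fence's notch, let go, not yet clamped (horizontal distance between amber_bottle and seat below 0.014 m and z of amber_bottle in the frame of seat below 0.004 m and angle between amber_bottle's own z axis and vertical below 0.12 rad and contact force between the fingers and amber_bottle below 0.2 N and contact force between jaw_pad and amber_bottle below 1 N), for 0.2 s.
2. the jaw presses the bottle into the notch (contact force between jaw_pad and amber_bottle above 12 N), for 0.2 s.
At the end, for the whole second after the job is handed in: The amber bottle stands upright (within 7 degrees) at the seat (within 6 mm, not lifted more than 6 mm), held by the jaw's pad with more than 12 N by the ratchet alone; lever and bottle at rest, the white and black bottles still upright (contact force between jaw_pad and amber_bottle above 12 N and horizontal distance between amber_bottle and seat below 0.006 m and z of amber_bottle in the frame of seat below 0.006 m and angle between amber_bottle's own z axis and vertical below 0.12 rad and linear speed of amber_bottle below 0.02 m/s and velocity of joint lever between -0.1 and 0.1 rad/s and angle between each of white_bottle, black_bottle's own z axis and vertical below 0.2 rad); the robot touches nothing.
It fails at once if the bottle is crushed: the pad presses it with more than 75 N (contact force between jaw_pad and amber_bottle above 75 N).
It fails at once if the jaw or the wheel is pushed by the robot (more than 8 N) instead of being driven by the lever (contact force between any of the fingers, the arm and jaw above 8 N or contact force between any of the fingers, the arm and wheel above 8 N).
It fails at once if the white or the black bottle is knocked over or shifted by more than 30 mm (distance of any of white_bottle, black_bottle from where it was at the start of the episode above 0.03 m or angle between any of white_bottle, black_bottle's own z axis and vertical above 0.5 rad).
It also fails if it takes over 58 s, if anything falls off the work surface, if the arm or the gripper's body presses on something with over 40 N, if the wrist force passes 120 N, or if a joint passes its speed limit or range.

### The arm

A 6-joint arm with a two-finger parallel gripper is mounted at the origin on a cart in front of the work surface, level with it; the furniture and walls round the work are solid. World frame = base frame: x ahead of the robot, y to its left, z up, the work surface at z = 0. Lengths are in mm, angles in rad, forces in N, time in s.
With the tool pointing down it reaches from about 275 to 725 mm from the base axis. Payload 5.6 kg.
Tool frame: the origin (TCP) lies midway between the tips of the shut fingers; the grasp point (between the pads) lies bot.grip_depth behind it (bot.grip_depth is the distance from the TCP to the grasp point, in mm); z points along the fingers, y is the direction in which the jaws open and shut (so a half turn about z gives the same grasp; the last joint's range is limited). The gripper opens to 85 mm and grips with 20 to 120 N. Pads are 22 mm wide; open, the fingers measure 114 mm over their backs; the gripper's body (76 mm by 85 mm) begins 54 mm behind the grasp point. The pads swing forward as they close: fully open they stand 13 mm farther back than shut.
Start: joints at [1.577, 0.255, 0.108, 0, -1.424, -0.285], TCP at [151.334, 528.764, 231.283] pointing down, gripper open.
Joint ranges: [-2.95, 2.95], [-1.21, 1.97], [-1.09, 1.5], [-2.87, 1.71], [-2.94, -0.07], [-3.05, 3.05]. Speed limits (rad/s): [2.57, 2.57, 3.14, 3.14, 3.14, 3.14].

### API

Orientations are given as a 3x3 rotation matrix whose columns are the frame's x, y, z axes.
In Python, from station import bot, capture, boxes_of gives the robot as it stands.
- The arm moves only by the tool drive_tool, never from a script. Its argument "moves" is a list of rows, each a list of 2 entries, a list of its own where there are three numbers: the shift along the world's x, y, z in m, then the turn, a rotation vector about the world's x, y, z in degrees. A call has 1 to 10 rows; each row is the pose to reach, as a shift and turn from the pose measured when the call began; what a row does not reach only later rows make up. A row lasts 1/8 s, in which the tool goes at most 62.5 mm and 10.7 degrees, less where a joint would pass 70% of its speed; a pose out of reach is approached as far as the arm can. A call with a gripper value outside its range is refused whole. "jaw" is the opening, from -1 (shut) to 1 (fully open), set as the call begins (left out, the last holds). The fingers move at their own pace and stop on an object; "newtons" is the grip in N (left out, the last holds). Time passes only in rows, so rows that repeat a pose let the fingers close. It gives the time, the measured TCP pose, the force and the opening at its end, in the units of the state.
- bot.observe(): the state, without advancing time (a new reading comes with each control period).
- capture(name): name is "scene" or "top" or "wrist"; returns a dict with "img" (400x640x3 uint8, blue, green, red), "K" (3x3 intrinsics, pixels), "rvec" (rotation vector, rad) and "tvec" (3), from world to camera coordinates, as OpenCV has them; the wrist camera has in their place "T_tool_cam" (4x4, takes a point from camera to tool coordinates, whose origin is the TCP and whose axes are the flange's). Camera axes: x right, y down, z forward; pixel columns grow to the right and rows downward; lengths in mm; the calibration is good to about 2 mm. A picture is of the moment at which its call begins: read the wrist's pose just before it. There is no depth.
- bot.hand_in(): hands the job in, once; it reports no verdict.
Trained networks look in the newest picture that a camera, given by its name, has taken for a name from the list of things; names that differ only in an ending like _2 or _b are one class to them, and where a whole thing is asked for, a point or a joint stands for the part that bears it (a point fixed in the world has none). Each returns a list of dicts, best first, with "conf" (0 to 1); they miss things now and then, are a little off and sometimes report something else, mostly with a low value. They report only what shows in the picture. A call takes as long as a camera call. They do not tell look-alikes from the thing itself.
- boxes_of(query, camera): "centre" ([x, y, z] in mm, in the coordinates of the camera as it stood for that picture, good to about 4 mm: the middle of the surface that is visible of it).
The state is a dict: "time": time; "q": joint angles; "dq": joint speeds; "joint_efforts": joint torques, N m; "tool_pos": TCP position; "ee_rot": TCP orientation; "contact_force": force on the tool from outside, world axes, zero at the start; "torque": the same for the moment, N m; "finger_gap": finger opening in mm.
Only numpy, scipy, OpenCV 4.12 (cv2) and the standard library are available. Lean on these libraries where they do the work, as an engineer would, in place of code of your own. Each camera call takes 0.05 s, during which the arm holds its last target.

## Working session

There is one attempt and no reset: what is moved stays moved. The work goes in short steps, Python scripts to look and compute and a tool call to move; the robot and the scene stay as the last step left them, time stands still between calls to the robot, and variables do not carry over. Pictures are saved under pics/ and viewed, and the job is handed in when it is done.

Besides the shell and the picture viewer there is one more tool, called after "Call:" as name([rows], argument=value, ...), one row to a line, values as JSON. drive_tool: Moves the arm, as the interface text tells. Its arguments: {"type":"object","properties":{"moves":{"type":"array","items":{"type":"array"}},"jaw":{"type":"number"},"newtons":{"type":"number"}},"required":["moves"]}

```bash
mkdir -p pics; ls
cat > h.py <<'E'
import numpy as np, cv2
from station import bot, capture, boxes_of
def w2c(c): 
    R=cv2.Rodrigues(np.array(c["rvec"],float))[0]; return R,np.array(c["tvec"],float).ravel()
def toworld(c,p):
    R,t=w2c(c); return R.T@(np.array(p)-t)
def proj(c,P):
    return cv2.projectPoints(np.array(P,float).reshape(-1,3),np.array(c["rvec"],float),np.array(c["tvec"],float),np.array(c["K"],float),None)[0].reshape(-1,2)
def ray(c,uv,z):
    R,t=w2c(c); d=R.T@np.linalg.inv(np.array(c["K"]))@np.array([uv[0],uv[1],1.]); o=-R.T@t
    return o+d*(z-o[2])/d[2]
E
python3 - <<'E'
from h import *
print(bot.grip_depth); print(bot.observe())
np.set_printoptions(precision=1,suppress=True)
for n in ("top","scene"):
    c=capture(n); cv2.imwrite(f"pics/{n}0.png",c["img"])
    for q in ("amber_bottle","white_bottle","black_bottle","lever","grip_centre","jaw","jaw_pad","pad_face","wheel","lever_axis","seat"):
        try:
            for d in boxes_of(q,n)[:4]: 
                p=toworld(c,d["centre"]);print(n,q,round(d["conf"],2),p,proj(c,p)[0])
        except Exception as e: print(n,q,e)
E
```

```text
pics
18.700000000000003
{'time': 0.0, 'q': array([ 1.57659164e+00,  2.55744548e-01,  1.06990523e-01, -4.61027211e-04,
       -1.42388884e+00, -2.84575553e-01]), 'dq': array([ 0.00070144,  0.00018476, -0.00012826,  0.00144944, -0.00031868,
        0.00037855]), 'joint_efforts': array([ 2.14943184e-04, -3.86627769e+01,  2.37938744e+01,  5.36524594e+00,
       -6.26136854e-03, -1.52541054e-05]), 'tool_pos': array([151.17574446, 528.29886566, 230.39362694]), 'ee_rot': array([[ 9.61373139e-01, -2.75248051e-01, -4.45352451e-04],
       [-2.75248399e-01, -9.61371364e-01, -1.84913735e-03],
       [ 8.08223579e-05,  1.90029353e-03, -9.99998191e-01]]), 'contact_force': array([ 0.58914773, -0.85170594, -0.10656418]), 'torque': array([-0.03069915,  0.01975969,  0.04017788]), 'finger_gap': 85.09512299275592}
top amber_bottle 0.69 [430.9 290.7  64.1] [239.1 241.7]
top amber_bottle 0.66 [453.7 224.9  67.6] [269.7 230.2]
top white_bottle 0.82 [587.4 301.3  63.1] [232.8 168.6]
top black_bottle 0.6 [498.8 402.2  61.9] [186.3 211.2]
top lever 0.81 [ 539.4 -149.1   54.6] [441.4 186. ]
top grip_centre 0.
[... 472 characters left out ...]
3 [423.1 288.9  37.3] [256.  202.9]
scene amber_bottle 0.35 [591.6 -36.3  39.1] [398.6 251.2]
scene white_bottle 0.6 [578.7 291.6  33.6] [314.1 190.1]
scene black_bottle 0.82 [494.3 396.7  38.4] [267.4 180. ]
scene black_bottle 0.16 [421.9 284.1  38.9] [256.2 203.2]
scene lever 0.75 [ 508.3 -160.8   54.1] [405.4 296.6]
scene lever 0.21 [ 463.9 -170.5   87.8] [387.3 291.8]
scene grip_centre 0.92 [ 462.6 -166.4   88.1] [384.9 290.4]
scene jaw 0.57 [610.6 -81.7  21.9] [421.2 268.2]
scene pad_face 0.74 [590.5 -35.4  37.2] [397.8 251.9]
scene wheel 0.67 [ 577.7 -155.3   41. ] [436.  287.8]
scene lever_axis 0.55 [ 565.1 -154.9   15.7] [428.3 302. ]
scene seat 0.62 [571.9  58.5  30.5] [362.5 234.6]
```

View pics/top0.png

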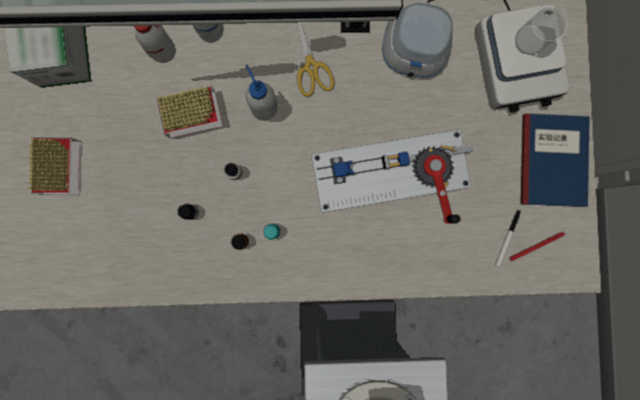

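View pics/scene0.png

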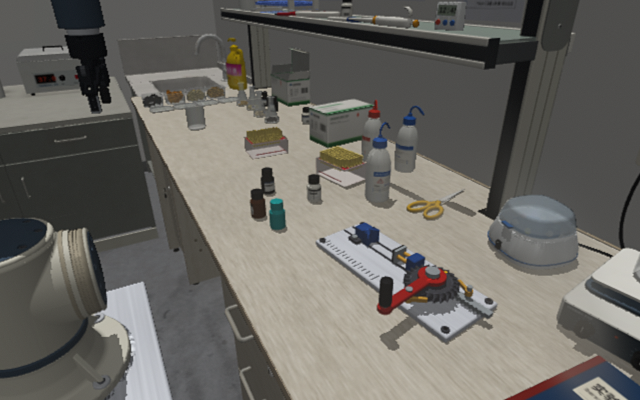

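Run:
```python
import cv2,numpy as np
t=cv2.imread("pics/top0.png");s=cv2.imread("pics/scene0.png")
cv2.imwrite("pics/crop_t.png",cv2.resize(t[130:230,310:510],None,fx=4,fy=4,interpolation=cv2.INTER_CUBIC))
cv2.imwrite("pics/crop_b.png",np.vstack([cv2.resize(t[180:280,170:320],None,fx=4,fy=2.9,interpolation=cv2.INTER_CUBIC),cv2.resize(s[160:260,210:360],None,fx=4,fy=2.9,interpolation=cv2.INTER_CUBIC)]))
```

```text
(no output)
```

View pics/crop_t.png

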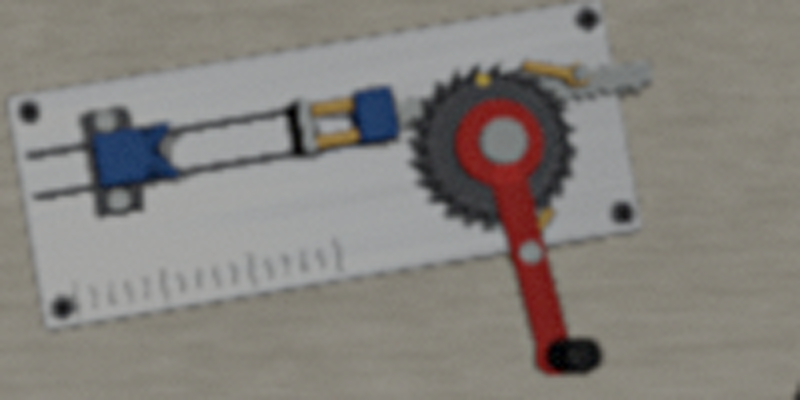

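View pics/crop_b.png

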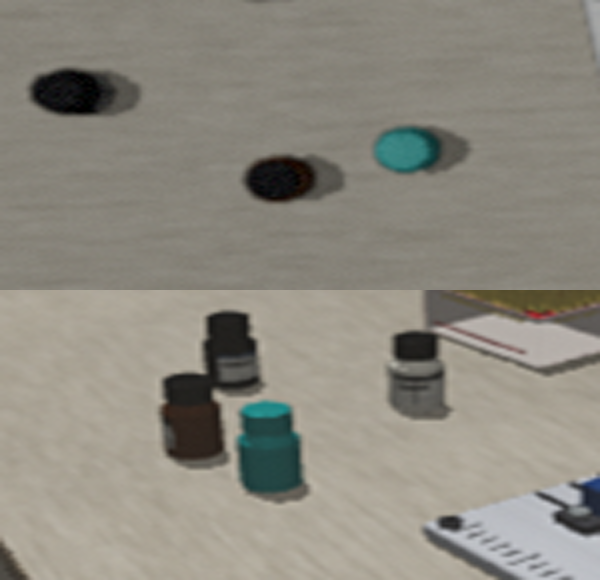

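Amber candidates: top pixels (240,241) with black cap and brown rim, and (271,231), all turquoise. The first fits, and the crop confirms it: scene (258,203) is brown glass with a black cap. The clamp's +y points to image-left in the top view, and the lever is at the lower right.

Run:
```python
from h import *
np.set_printoptions(precision=1,suppress=True)
c=capture("top")
f=lambda x,y,z: ray(c,(310+(x+.5)/4-.5,130+(y+.5)/4-.5),z)
P=[f(10,96,12),f(600,0,12),f(640,228,12),f(46,328,12)]
for p in P: print(p)
print("sides",[np.linalg.norm(P[i]-P[(i+1)%4]) for i in range(4)])
d=(P[0]-P[1])+(P[3]-P[2]); print("yaw of +y rel world y",np.degrees(np.arctan2(-d[0],d[1])), "ctr",np.mean(P,axis=0))
print("axle",f(504,140,55),f(502,145,42))
print("grip top",f(577,355,104)); print("fence notch vertex",f(158,147,42), "fence L/R tips", f(168,124,42),f(177,176,42))
print("pad",f(298,128,42))
b=capture("scene")
print("cams",[(-w2c(k)[0].T@w2c(k)[1]) for k in (c,b)])
for uv in ((240,241.3),): print("amber",ray(c,uv,66))
```

```text
[623.1 129.3  12. ]
[ 670.  -207.9   12. ]
[ 539.4 -225.6   12. ]
[491.5 112.5  12. ]
sides [np.float64(340.5256953415075), np.float64(131.76393464394752), np.float64(341.4910163766561), np.float64(132.62302553590035)]
yaw of +y rel world y 7.9938740023307195 ctr [581.  -47.9  12. ]
axle [ 586.4 -138.1   55. ] [ 585.2 -140.5   42. ]
grip top [ 468.4 -158.2  104. ]
fence notch vertex [588.7  49.4  42. ] fence L/R tips [601.2  43.5  42. ] [572.4  39.4  42. ]
pad [597.3 -28.1  42. ]
cams [array([ 467.8,  151. , 1095.1]), array([ 152.6, -555.1,  487. ])]
amber [431.8 288.6  66. ]
```

Run:
```python
from h import *
np.set_printoptions(precision=2,suppress=True)
w=capture("wrist"); print(np.array(w["T_tool_cam"])); print(w["K"]); cv2.imwrite("pics/w0.png",w["img"])
```

```text
[[   0.     -0.95   -0.31   78.6 ]
 [   1.      0.      0.      0.15]
 [   0.     -0.31    0.95 -141.68]
 [   0.      0.      0.      1.  ]]
[[310.51   0.   320.4 ]
 [  0.   310.51 197.15]
 [  0.     0.     1.  ]]
```

View pics/w0.png

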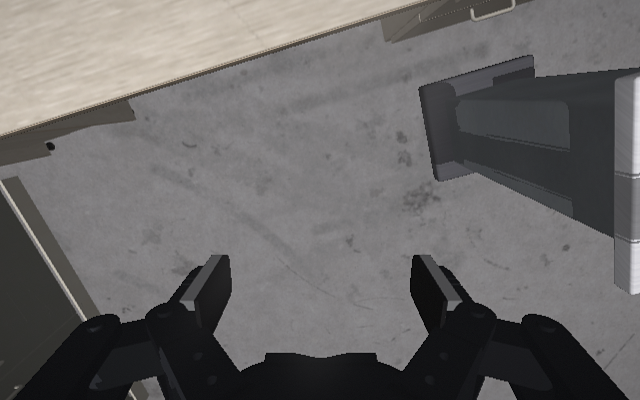

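The start view shows only the floor and the table edge; the camera sits at tool +x. I'll fly over the fence and look.

Call:
drive_tool([
  [[0.05,-0.05,0.02],[0,0,-8]],
  [[0.1,-0.1,0.02],[0,0,-16]],
  [[0.14,-0.14,0.02],[0,0,-24]],
  [[0.18,-0.19,0.01],[0,0,-32]],
  [[0.22,-0.24,0.0],[0,0,-40]],
  [[0.27,-0.29,0.0],[0,0,-48]],
  [[0.32,-0.34,0.0],[0,0,-56]],
  [[0.36,-0.39,-0.01],[0,0,-62]],
  [[0.4,-0.44,-0.02],[0,0,-66]],
  [[0.44,-0.49,-0.02],[0,0,-66]],
], jaw=1)

```text
time: 2.6
tool_pos: [567.8, 67.3, 212.8]
ee_rot: [[0.139, -0.99, -0.0], [-0.99, -0.139, 0.0], [-0.0, 0.0, -1.0]]
contact_force: [1.4, 1.8, 0.8]
finger_gap: 85.4
```

Call:
drive_tool([
  [[0,0,0],[0,0,0]],
  [[0,0,0],[0,0,0]],
])

```text
time: 2.85
tool_pos: [567.7, 67.1, 212.6]
ee_rot: [[0.138, -0.99, -0.001], [-0.99, -0.138, 0.0], [-0.0, 0.001, -1.0]]
contact_force: [-0.2, 0.6, -0.7]
finger_gap: 85.2
```

```bash
cat >> h.py <<'E'
def wcap():
    s=bot.observe(); w=capture("wrist"); T=np.eye(4); T[:3,:3]=s["ee_rot"]; T[:3,3]=s["tool_pos"]
    M=np.linalg.inv(T@np.array(w["T_tool_cam"])); w["rvec"]=cv2.Rodrigues(M[:3,:3])[0]; w["tvec"]=M[:3,3]; return s,w
def nets(c,n,qs):
    for q in qs:
        for d in boxes_of(q,n)[:3]:
            p=toworld(c,d["centre"]); print(n,q,round(d["conf"],2),p,proj(c,p)[0])
E
python3 - <<'E'
from h import *
np.set_printoptions(precision=2,suppress=True)
s,w=wcap(); print(s["time"],s["tool_pos"],s["ee_rot"],s["contact_force"])
cv2.imwrite("pics/w1.png",w["img"]); np.savez("w1.npz",K=w["K"],rvec=w["rvec"],tvec=w["tvec"])
nets(w,"wrist",["amber_bottle","jaw","jaw_pad","pad_face","seat","wheel","lever_axis","grip_centre"])
E
```

```text
2.85 [567.74  67.08 212.56] [[ 0.14 -0.99 -0.  ]
 [-0.99 -0.14  0.  ]
 [-0.    0.   -1.  ]] [-0.15  0.61 -0.69]
wrist amber_bottle 0.93 [454.98 214.27  40.21] [396.42 307.43]
wrist amber_bottle 0.81 [438.2  290.22  31.32] [395.05 353.21]
wrist amber_bottle 0.54 [575.13  -9.53  10.78] [323.34  99.02]
wrist jaw 0.82 [603.14 -60.85  41.06] [301.12  36.  ]
wrist jaw_pad 0.62 [600.56 -27.91  40.42] [299.7  75. ]
wrist pad_face 0.65 [594.96 -31.19  39.63] [306.07  72.24]
wrist seat 0.89 [587.62  65.52  42.06] [301.37 173.07]
wrist seat 0.4 [440.99 286.89  35.28] [394.18 353.33]
wrist seat 0.31 [599.21 -60.19  40.3 ] [305.37  37.61]
wrist lever_axis 0.67 [573.14  -9.8    8.79] [325.21  99.02]
```

View pics/w1.png

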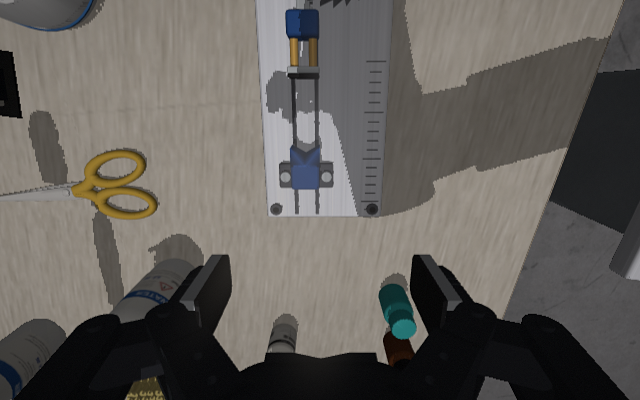

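Run:
```python
import cv2
t=cv2.imread("pics/w1.png")
cv2.imwrite("pics/w1c.png",cv2.resize(t[130:220,255:395],None,fx=5.5,fy=5.5,interpolation=cv2.INTER_CUBIC))
cv2.imwrite("pics/w1d.png",cv2.resize(t[0:100,250:390],None,fx=5.5,fy=5.5,interpolation=cv2.INTER_CUBIC))
```

```text
(no output)
```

View pics/w1c.png

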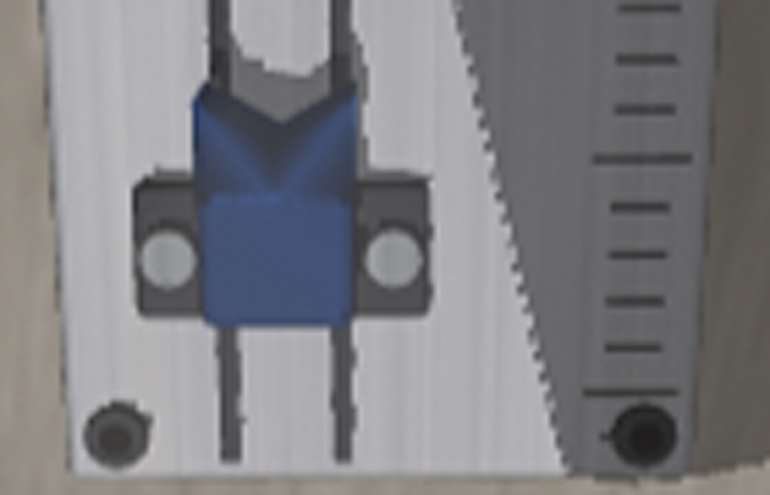

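View pics/w1d.png

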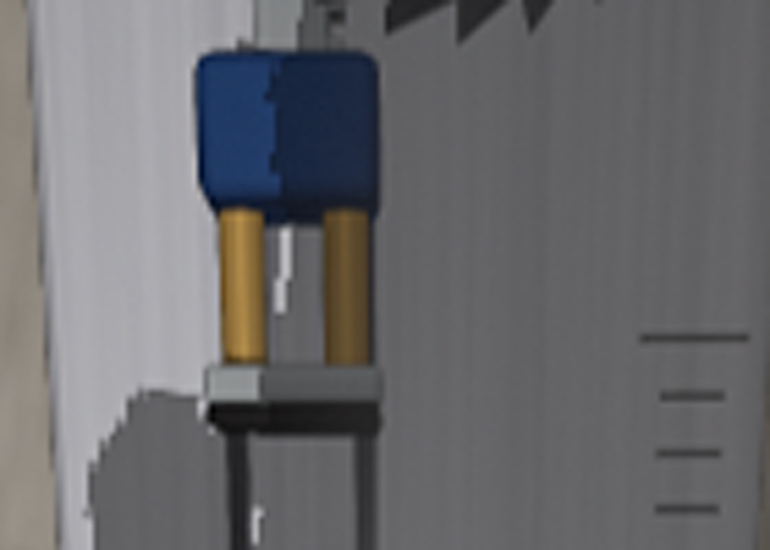

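Run:
```python
from h import *
np.set_printoptions(precision=1,suppress=True)
w=dict(np.load("w1.npz"))
f=lambda x,y,z: ray(w,(255+(x+.5)/5.5-.5,130+(y+.5)/5.5-.5),z)
g=lambda x,y,z: ray(w,(250+(x+.5)/5.5-.5,0+(y+.5)/5.5-.5),z)
th=np.radians(8);X=np.array([np.cos(th),np.sin(th)]);Y=np.array([-np.sin(th),np.cos(th)]);o=np.array([586.,-139])
def C(p): d=p[:2]-o; return np.array([d@X,d@Y])
for n,p in [("corner L",f(72,472,12)),("corner R",f(690,472,12)),("vertex z12",f(280,122,12)),("tipL z12",f(205,88,12)),("tipR z12",f(354,88,12)),("tipL z42",f(205,195,42)),("tipR z42",f(350,195,42)),("mid195 z42",f(278,190,42)),("backL z42",f(205,325,42)),("backR z42",f(350,325,42)),
 ("pad L bot z14?",g(210,432,14)),("pad L top front",g(205,405,42)),("padR top",g(382,405,42)),("jaw front L z42",g(205,190,42)),("jaw back L z42",g(198,55,42)),("jaw back R z42",g(378,55,42))]: print(n,p,C(p))
```

```text
corner L [621.7 129.2  12. ] [ 72.7 260.6]
corner R [490.4 110.9  12. ] [-59.9 260.8]
vertex z12 [586.8  48.3  12. ] [ 26.9 185.3]
tipL z12 [602.5  43.6  12. ] [ 41.8 178.5]
tipR z12 [573.   39.5  12. ] [ 12.  178.5]
tipL z42 [598.3  58.5  42. ] [ 39.6 193.9]
tipR z42 [571.6  54.8  42. ] [ 12.7 193.9]
mid195 z42 [584.9  55.7  42. ] [ 26. 193.]
backL z42 [595.5  83.5  42. ] [ 40.4 219. ]
backR z42 [568.1  79.7  42. ] [ 12.8 219.1]
pad L bot z14? [614.1 -24.7  14. ] [ 43.8 109.3]
pad L top front [612.5 -27.7  42. ] [ 41.8 106.5]
padR top [582.7 -31.9  42. ] [ 11.6 106.5]
jaw front L z42 [616.  -60.4  42. ] [40.7 73.6]
jaw back L z42 [619.2 -79.7  42. ] [41.1 54.1]
jaw back R z42 [590.5 -83.7  42. ] [12.2 54.1]
```

The fence notch vertex is near crop (280,122), giving a seat of about (589,29). The pad face is about 40 mm short of the bottle. Next I'll look closely at the amber bottle.

Call:
drive_tool([
  [[-0.03,0.045,-0.01],[0,0,0]],
  [[-0.06,0.09,-0.02],[0,0,0]],
  [[-0.085,0.14,-0.03],[0,0,0]],
  [[-0.11,0.185,-0.045],[0,0,0]],
  [[-0.135,0.222,-0.06],[0,0,0]],
  [[-0.135,0.222,-0.06],[0,0,0]],
  [[-0.135,0.222,-0.06],[0,0,0]],
])

```text
time: 4.18
tool_pos: [432.7, 289.9, 153.3]
ee_rot: [[0.141, -0.99, 0.0], [-0.99, -0.141, 0.0], [-0.0, -0.0, -1.0]]
contact_force: [0.1, -0.3, 0.6]
finger_gap: 85.7
```

Run:
```python
from h import *
np.set_printoptions(precision=2,suppress=True)
s,w=wcap(); print(s["time"],s["tool_pos"],s["ee_rot"],s["contact_force"])
cv2.imwrite("pics/w2.png",w["img"]); np.savez("w2.npz",K=w["K"],rvec=w["rvec"],tvec=w["tvec"])
nets(w,"wrist",["amber_bottle"])
for P in ((432,289,66),(432,289,0)): print(proj(w,P))
```

```text
4.175 [432.72 289.91 153.33] [[ 0.14 -0.99  0.  ]
 [-0.99 -0.14  0.  ]
 [-0.   -0.   -1.  ]] [ 0.11 -0.34  0.61]
wrist amber_bottle 0.96 [431.12 291.37  63.65] [322.3  204.25]
wrist amber_bottle 0.92 [450.17 224.28  62.66] [309.48 113.51]
wrist amber_bottle 0.49 [575.9  299.61  50.13] [145.51 184.67]
[[321.63 202.24]]
[[321.37 180.61]]
```

View pics/w2.png

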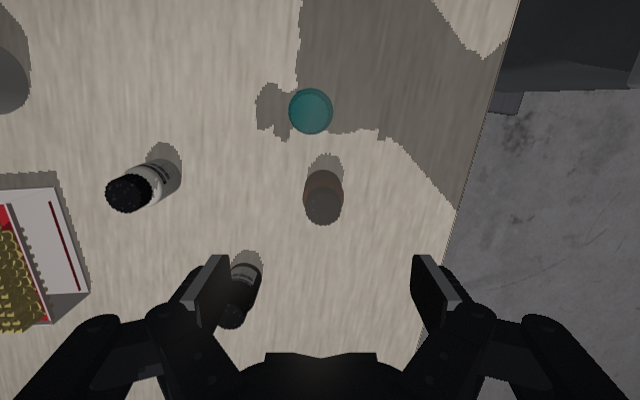

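The amber bottle's cap is centred at about (323,206), under the tool; turquoise is at (310,111). Descending and gripping.

Call:
drive_tool([
  [[-0.001,0.001,-0.05],[0,0,0]],
  [[-0.001,0.001,-0.09],[0,0,0]],
  [[-0.001,0.001,-0.12],[0,0,0]],
  [[-0.001,0.001,-0.139],[0,0,0]],
  [[-0.001,0.001,-0.139],[0,0,0]],
])

```text
time: 4.9
tool_pos: [432.2, 289.0, 13.6]
ee_rot: [[0.137, -0.991, -0.001], [-0.991, -0.137, -0.001], [0.001, 0.001, -1.0]]
contact_force: [0.3, 1.0, 1.3]
finger_gap: 85.4
```

Call:
drive_tool([
  [[0,0,0],[0,0,0]],
  [[0,0,0],[0,0,0]],
  [[0,0,0],[0,0,0]],
  [[0,0,0],[0,0,0]],
  [[0,0,0],[0,0,0]],
  [[0,0,0],[0,0,0]],
  [[0,0,0],[0,0,0]],
  [[0,0,0],[0,0,0]],
], jaw=-1, newtons=25)

```text
time: 5.9
tool_pos: [432.5, 289.2, 14.5]
ee_rot: [[0.138, -0.99, 0.0], [-0.99, -0.138, -0.001], [0.001, 0.0, -1.0]]
contact_force: [-1.7, -1.7, 5.6]
finger_gap: 34.9
```

Call:
drive_tool([
  [[0,0,0.03],[0,0,0]],
  [[0,0,0.07],[0,0,0]],
  [[0,0,0.1],[0,0,0]],
  [[0,0,0.1],[0,0,0]],
])

```text
time: 6.4
tool_pos: [433.7, 290.5, 117.1]
ee_rot: [[0.138, -0.99, 0.004], [-0.99, -0.138, 0.003], [-0.003, -0.004, -1.0]]
contact_force: [0.3, -0.7, -2.0]
finger_gap: 35.0
```

Run:
```python
from h import *
s,w=wcap(); print(s["time"],s["tool_pos"],s["finger_gap"],s["contact_force"])
cv2.imwrite("pics/w3.png",w["img"])
```

```text
6.4 [433.70531406 290.5152673  117.13189195] 34.990071803797505 [ 0.2516253  -0.7472673  -1.97667137]
```

View pics/w3.png

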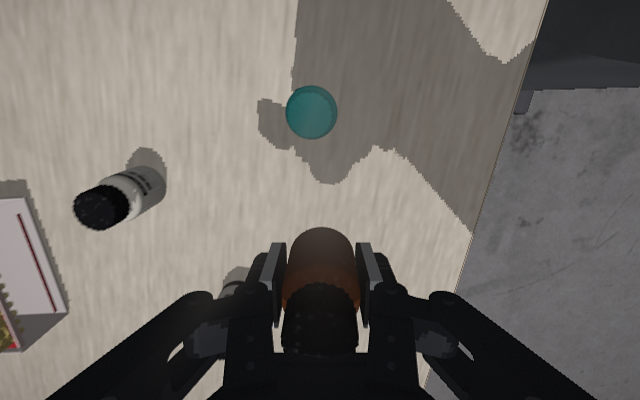

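Bottle held between the pads at (320,300). Moving over the seat.

Call:
drive_tool([
  [[0.02,-0.035,0],[0,0,0]],
  [[0.045,-0.075,0],[0,0,0]],
  [[0.07,-0.12,0],[0,0,0]],
  [[0.095,-0.165,0],[0,0,0]],
  [[0.12,-0.205,0],[0,0,0]],
  [[0.14,-0.24,0],[0,0,0]],
  [[0.156,-0.2655,0],[0,0,0]],
  [[0.156,-0.2655,0],[0,0,0]],
  [[0.156,-0.2655,0],[0,0,0]],
])

```text
time: 7.58
tool_pos: [587.9, 24.4, 114.0]
ee_rot: [[0.138, -0.99, -0.001], [-0.99, -0.138, 0.001], [-0.001, 0.001, -1.0]]
contact_force: [0.1, 0.8, 0.2]
finger_gap: 35.0
```

Run:
```python
from h import *
s,w=wcap(); print(s["time"],s["tool_pos"],s["ee_rot"],s["finger_gap"],s["contact_force"])
t=capture("top")
cv2.imwrite("pics/w4.png",np.hstack([w["img"][150:400,200:460],t["img"][100:225,310:440].repeat(2,0).repeat(2,1)]))
```

```text
7.575 [587.89398952  24.41646274 114.02308626] [[ 1.37540836e-01 -9.90495509e-01 -1.07948698e-03]
 [-9.90495343e-01 -1.37541994e-01  1.08403936e-03]
 [-1.22221090e-03  9.20127143e-04 -9.99998830e-01]] 34.98401567398118 [0.096287   0.83270488 0.18043631]
```

View pics/w4.png

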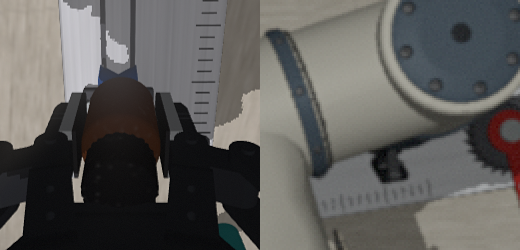

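Call:
drive_tool([
  [[0.0015,0,-0.03],[0,0,0]],
  [[0.0015,0,-0.055],[0,0,0]],
  [[0.0015,0,-0.072],[0,0,0]],
  [[0.0015,0,-0.082],[0,0,0]],
  [[0.0015,0,-0.086],[0,0,0]],
  [[0.0015,0,-0.087],[0,0,0]],
  [[0.0015,0,-0.087],[0,0,0]],
])

```text
time: 8.55
tool_pos: [591.0, 19.9, 32.9]
ee_rot: [[0.142, -0.99, 0.004], [-0.99, -0.142, -0.008], [0.008, -0.003, -1.0]]
contact_force: [-4.3, -20.0, 23.1]
finger_gap: 35.2
```

Run:
```python
from h import *
s,w=wcap(); print(s["time"],s["tool_pos"],s["finger_gap"],s["contact_force"])
t=capture("scene")
cv2.imwrite("pics/w5.png",np.hstack([w["img"][100:400,200:500],cv2.resize(t["img"][190:290,330:430],(300,300),interpolation=cv2.INTER_CUBIC)]))
```

```text
8.55 [590.9825435   19.87950752  32.90994783] 35.166024387424926 [ -4.29711823 -20.03899698  23.12469198]
```

View pics/w5.png

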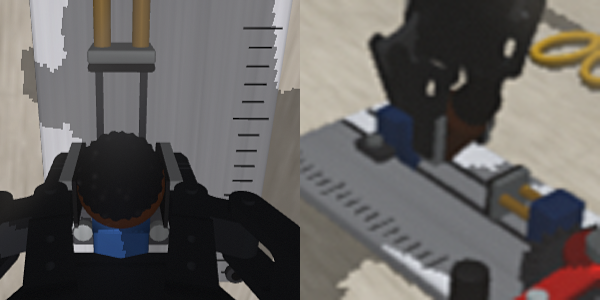

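Something blocks: 20 N towards -y and 23 N upward, so the bottle is riding on the fence. I'll raise it, back off and check.

Call:
drive_tool([
  [[0,-0.003,0.015],[0,0,0]],
  [[0,-0.006,0.03],[0,0,0]],
  [[0,-0.006,0.04],[0,0,0]],
  [[0,-0.006,0.04],[0,0,0]],
])

```text
time: 9.15
tool_pos: [591.4, 14.6, 73.5]
ee_rot: [[0.143, -0.99, 0.005], [-0.99, -0.143, -0.007], [0.008, -0.004, -1.0]]
contact_force: [0.3, 0.2, -0.4]
finger_gap: 35.2
```

Run:
```python
from h import *
np.set_printoptions(precision=1,suppress=True)
s,w=wcap(); print(s["time"],s["tool_pos"],s["finger_gap"],s["contact_force"])
t=capture("scene")
nets(w,"wrist",["amber_bottle"]);nets(t,"scene",["amber_bottle"])
cv2.imwrite("pics/w6.png",np.hstack([w["img"][100:400,200:500],cv2.resize(t["img"][180:280,330:430],(300,300),interpolation=cv2.INTER_CUBIC)]))
```

```text
9.15 [591.4  14.6  73.5] 35.245327748453484 [ 0.3  0.2 -0.4]
wrist amber_bottle 0.64 [594.8  -4.8 127.9] [318.2 285.9]
scene amber_bottle 0.87 [443.3 212.4  34.3] [276.4 215.8]
scene amber_bottle 0.78 [585.7  -0.9 117.4] [387.7 207.9]
```

View pics/w6.png

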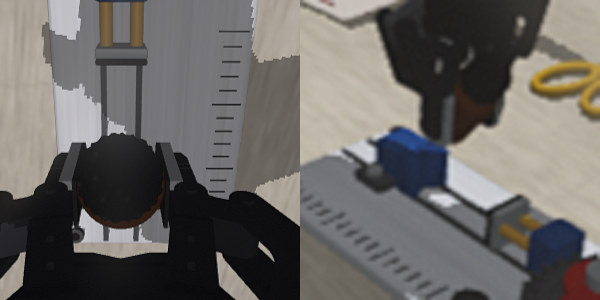

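The bottle tilted in the grip: the cap leans to -y and the bottom caught the fence. I'll right it by pressing it gently onto the bare bed between pad and fence.

Call:
drive_tool([
  [[0.001,-0.0085,-0.01],[0,0,0]],
  [[0.001,-0.0085,-0.03],[0,0,0]],
  [[0.001,-0.0085,-0.038],[0,0,0]],
  [[0.001,-0.0085,-0.041],[0,0,0]],
  [[0.001,-0.0085,-0.044],[0,0,0]],
  [[0.001,-0.0085,-0.046],[0,0,0]],
  [[0.001,-0.0085,-0.046],[0,0,0]],
])

```text
time: 10.22
tool_pos: [591.6, 5.6, 26.2]
ee_rot: [[0.142, -0.99, 0.003], [-0.99, -0.142, -0.008], [0.008, -0.002, -1.0]]
contact_force: [-0.2, -0.2, -0.7]
finger_gap: 35.0
```

```bash
cat > v.py <<'E'
from h import *
import sys
np.set_printoptions(precision=1,suppress=True)
s,w=wcap(); print(s["time"],s["tool_pos"],s["finger_gap"],s["contact_force"])
t=capture("scene")
cv2.imwrite(f"pics/{sys.argv[1]}.png",np.hstack([w["img"][100:400,200:500],cv2.resize(t["img"][180:280,330:430],(300,300),interpolation=cv2.INTER_CUBIC)]))
E
python3 v.py w7
```

```text
10.225 [591.6   5.6  26.2] 35.04167395565643 [-0.2 -0.2 -0.7]
```

View pics/w7.png

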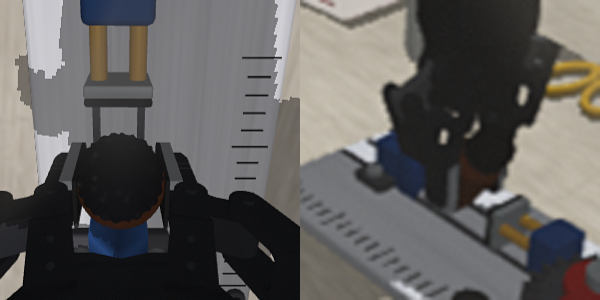

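Call:
drive_tool([
  [[0,0,-0.002],[0,0,0]],
  [[0,0,-0.004],[0,0,0]],
  [[0,0,-0.005],[0,0,0]],
  [[0,0,-0.005],[0,0,0]],
])

```text
time: 10.82
tool_pos: [591.5, 5.6, 21.2]
ee_rot: [[0.142, -0.99, 0.003], [-0.99, -0.142, -0.008], [0.008, -0.001, -1.0]]
contact_force: [-0.3, 0.3, 0.4]
finger_gap: 34.9
```

Call:
drive_tool([
  [[0,0,-0.002],[0,0,0]],
  [[0,0,-0.003],[0,0,0]],
  [[0,0,-0.003],[0,0,0]],
])

```text
time: 11.2
tool_pos: [591.9, 5.5, 19.1]
ee_rot: [[0.143, -0.99, 0.004], [-0.99, -0.143, -0.008], [0.009, -0.002, -1.0]]
contact_force: [-1.6, 0.3, 5.8]
finger_gap: 34.6
```

```bash
python3 v.py w8
```

```text
11.2 [591.9   5.5  19.1] 34.649489890429635 [-1.6  0.3  5.8]
```

View pics/w8.png

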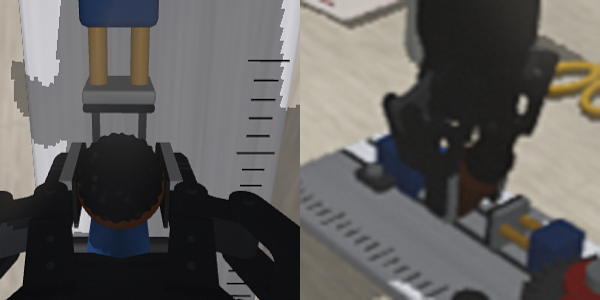

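Contact at TCP z≈19; the cap is still ahead of the body in the view at (120,178), so the lean to -y remains. I'll tilt the tool to counter it, then release on the bed.

Call:
drive_tool([
  [[0,0,0.008],[0,0,0]],
  [[0,-0.003,0.01],[-9,-1.3,0]],
  [[0,-0.006,0.01],[-18,-2.5,0]],
  [[0,-0.006,0.01],[-18,-2.5,0]],
])

```text
time: 11.8
tool_pos: [590.9, 0.9, 28.2]
ee_rot: [[0.14, -0.989, 0.046], [-0.936, -0.147, -0.319], [0.322, 0.002, -0.947]]
contact_force: [0.3, -0.3, -0.7]
finger_gap: 34.8
```

Run:
```python
from h import *
np.set_printoptions(precision=2,suppress=True)
s,w=wcap(); print(s["time"],s["tool_pos"],s["ee_rot"],s["contact_force"])
t=capture("scene"); nets(t,"scene",["amber_bottle"])
cv2.imwrite("pics/w9.png",np.hstack([cv2.resize(w["img"][100:400,200:500],(380,380)),cv2.resize(t["img"][190:270,350:430],(380,380),interpolation=cv2.INTER_CUBIC)]))
```

```text
11.8 [590.86   0.92  28.23] [[ 0.14 -0.99  0.05]
 [-0.94 -0.15 -0.32]
 [ 0.32  0.   -0.95]] [ 0.27 -0.32 -0.68]
scene amber_bottle 0.87 [442.51 215.98  36.67] [275.43 214.29]
scene amber_bottle 0.66 [583.64  -4.64  68.72] [386.3  231.29]
```

View pics/w9.png

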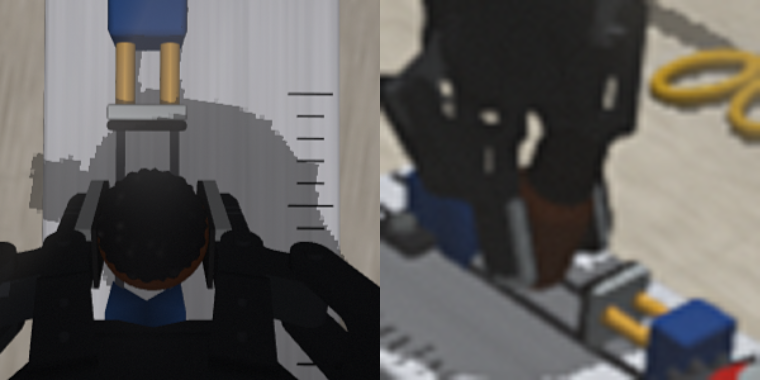

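Call:
drive_tool([
  [[0,0,-0.004],[0,0,0]],
  [[0,0,-0.007],[0,0,0]],
  [[0,0,-0.008],[0,0,0]],
  [[0,0,-0.008],[0,0,0]],
])

```text
time: 12.45
tool_pos: [592.0, -0.6, 21.2]
ee_rot: [[0.135, -0.99, 0.046], [-0.938, -0.142, -0.315], [0.318, -0.001, -0.948]]
contact_force: [-0.7, -0.4, -0.4]
finger_gap: 34.9
```

Call:
drive_tool([
  [[0,0,-0.002],[0,0,0]],
  [[0,0,-0.003],[0,0,0]],
  [[0,0,-0.003],[0,0,0]],
])

```text
time: 12.82
tool_pos: [592.4, -0.5, 19.2]
ee_rot: [[0.135, -0.99, 0.047], [-0.938, -0.143, -0.315], [0.319, -0.002, -0.948]]
contact_force: [-1.6, 1.1, 5.5]
finger_gap: 34.9
```

Call:
drive_tool([
  [[0,0,0],[0,0,0]],
  [[0,0,0],[0,0,0]],
  [[0,0,0],[0,0,0]],
  [[0,0,0],[0,0,0]],
  [[0,0,0],[0,0,0]],
], jaw=1)

```text
time: 13.45
tool_pos: [592.3, -0.5, 19.1]
ee_rot: [[0.135, -0.99, 0.047], [-0.938, -0.143, -0.315], [0.319, -0.002, -0.948]]
contact_force: [0.1, 0.1, -0.4]
finger_gap: 85.3
```

```bash
sed -i 's/^cv2.imwrite.*/cv2.imwrite(f"pics\/{sys.argv[1]}.png",np.hstack([cv2.resize(w["img"][100:400,200:500],(380,380)),cv2.resize(t["img"][190:270,350:430],(380,380),interpolation=cv2.INTER_CUBIC)]))/' v.py; python3 v.py w10
```

```text
13.45 [592.3  -0.5  19.1] 85.33495051590153 [ 0.1  0.1 -0.4]
```

View pics/w10.png

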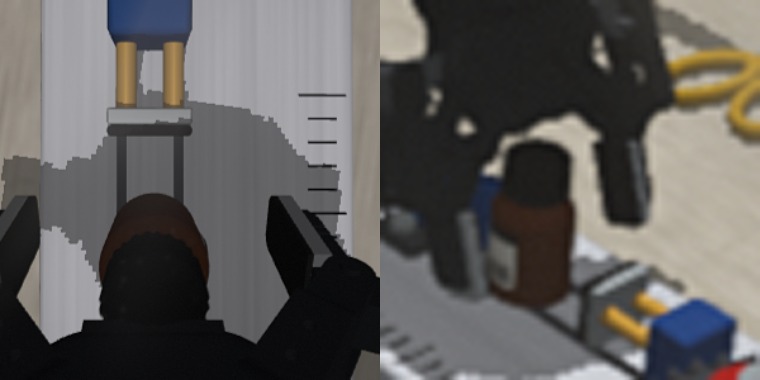

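The bottle is upright on the bed between pad and fence. Next: bring the tool back to vertical, find the bottle, regrasp.

Call:
drive_tool([
  [[0,0,0.02],[0,0,0]],
  [[0,0.003,0.055],[9,1.3,0]],
  [[0,0.006,0.09],[18.3,2.6,0]],
  [[0,0.006,0.1],[18.3,2.6,0]],
  [[0,0.006,0.1],[18.3,2.6,0]],
])

```text
time: 14.18
tool_pos: [592.4, 5.1, 119.4]
ee_rot: [[0.141, -0.99, 0.004], [-0.99, -0.141, -0.003], [0.003, -0.003, -1.0]]
contact_force: [-0.0, 0.3, -0.8]
finger_gap: 85.6
```

Run:
```python
from h import *
np.set_printoptions(precision=3,suppress=True)
s,w=wcap(); print(s["time"],s["tool_pos"],s["ee_rot"])
nets(w,"wrist",["amber_bottle","pad_face","seat"])
np.savez("w11.npz",K=w["K"],rvec=w["rvec"],tvec=w["tvec"]); cv2.imwrite("pics/w11.png",w["img"])
cv2.imwrite("pics/w11c.png",cv2.resize(w["img"][100:280,220:420],None,fx=3.2,fy=3.2,interpolation=cv2.INTER_CUBIC))
```

```text
14.175 [592.436   5.145 119.4  ] [[ 0.141 -0.99   0.004]
 [-0.99  -0.141 -0.003]
 [ 0.003 -0.003 -1.   ]]
wrist amber_bottle 0.55 [593.554   7.544  73.009] [318.57  226.857]
wrist pad_face 0.81 [597.222 -30.973  41.095] [321.375 159.467]
wrist pad_face 0.73 [601.997 -65.085  40.847] [321.569 109.537]
wrist seat 0.97 [589.327  65.88   45.609] [313.877 280.919]
```

View pics/w11c.png

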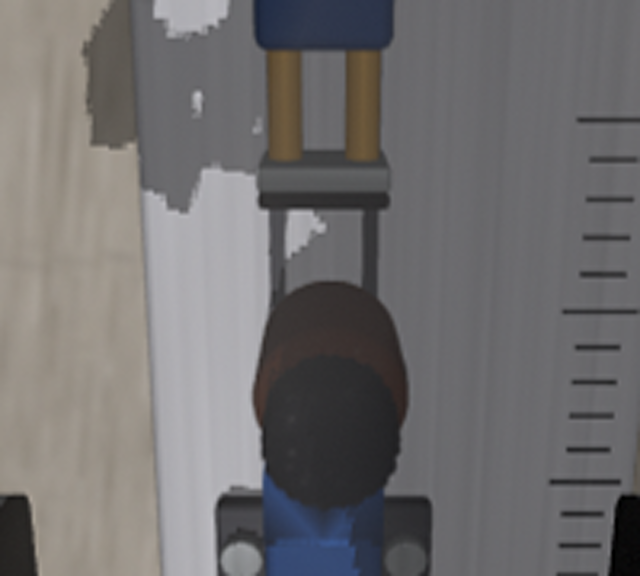

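Run:
```python
from h import *
np.set_printoptions(precision=1,suppress=True)
w=dict(np.load("w11.npz"))
f=lambda x,y,z: ray(w,(220+(x+.5)/3.2-.5,100+(y+.5)/3.2-.5),z)
th=np.radians(8);X=np.array([np.cos(th),np.sin(th)]);Y=np.array([-np.sin(th),np.cos(th)]);o=np.array([586.,-139])
C=lambda p: np.array([(p[:2]-o)@X,(p[:2]-o)@Y])
for n,p in [("cap",f(330.5,440,78)),("base front edge",f(330,282,12)),("fence flat L",f(268,542,42)),("fence flat R",f(382,542,42)),("pad top L",f(258,193,42)),("pad top R",f(388,193,42))]: print(n,p,C(p))
```

```text
cap [590.   12.2  78. ] [ 25.  149.1]
base front edge [591.9  -2.1  12. ] [ 24.9 134.8]
fence flat L [598.9  58.6  42. ] [ 40.2 193.9]
fence flat R [570.7  54.5  42. ] [ 11.7 193.7]
pad top L [612.1 -28.6  42. ] [ 41.2 105.6]
pad top R [583.4 -32.8  42. ] [ 12.2 105.6]
```

Call:
drive_tool([
  [[-0.002,0.009,-0.03],[0,0,0]],
  [[-0.002,0.009,-0.06],[0,0,0]],
  [[-0.002,0.009,-0.085],[0,0,0]],
  [[-0.002,0.009,-0.099],[0,0,0]],
  [[-0.002,0.009,-0.099],[0,0,0]],
])

```text
time: 15.0
tool_pos: [588.2, 15.0, 17.0]
ee_rot: [[0.144, -0.99, -0.004], [-0.99, -0.144, -0.004], [0.004, 0.004, -1.0]]
contact_force: [1.1, -0.2, -0.6]
finger_gap: 85.4
```

Call:
drive_tool([
  [[0,0,0],[0,0,0]],
  [[0,0,0],[0,0,0]],
  [[0,0,0],[0,0,0]],
  [[0,0,0],[0,0,0]],
  [[0,0,0],[0,0,0]],
  [[0,0,0],[0,0,0]],
  [[0,0,0],[0,0,0]],
], jaw=-1, newtons=20)

```text
time: 15.88
tool_pos: [588.8, 15.1, 17.8]
ee_rot: [[0.144, -0.99, -0.002], [-0.99, -0.144, -0.004], [0.004, 0.003, -1.0]]
contact_force: [0.5, 0.8, 4.8]
finger_gap: 34.9
```

Call:
drive_tool([
  [[0,0.002,0.0005],[0,0,0]],
  [[-0.0005,0.004,0.0005],[0,0,0]],
  [[-0.001,0.006,0.0005],[0,0,0]],
  [[-0.001,0.007,0.0005],[0,0,0]],
  [[-0.001,0.007,0.0005],[0,0,0]],
])

```text
time: 16.5
tool_pos: [587.6, 22.2, 18.1]
ee_rot: [[0.144, -0.99, -0.003], [-0.99, -0.144, -0.004], [0.004, 0.003, -1.0]]
contact_force: [0.2, 0.5, -1.1]
finger_gap: 34.8
```

```bash
python3 v.py w12
```

```text
16.5 [587.6  22.2  18.1] 34.82054629291931 [ 0.2  0.5 -1.1]
```

View pics/w12.png

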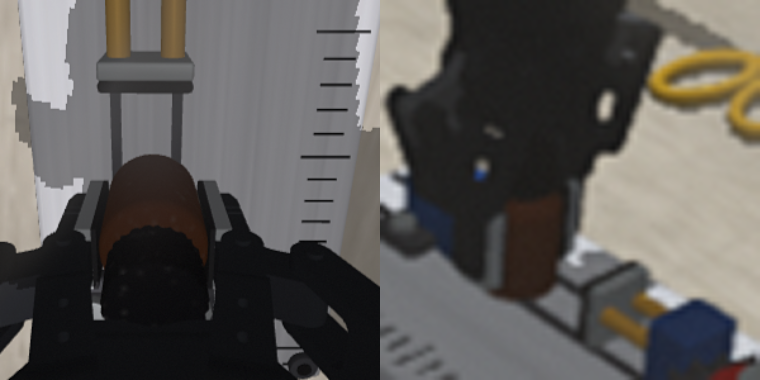

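Upright, no contact. Correct x by 2 mm and creep towards the notch.

Call:
drive_tool([
  [[0.002,0.0,0],[0,0,0]],
  [[0.002,0.001,0],[0,0,0]],
  [[0.002,0.0025,0],[0,0,0]],
  [[0.0015,0.0035,0],[0,0,0]],
  [[0.0015,0.0035,0],[0,0,0]],
])

```text
time: 17.23
tool_pos: [589.2, 25.8, 18.2]
ee_rot: [[0.144, -0.99, -0.002], [-0.99, -0.144, -0.004], [0.004, 0.003, -1.0]]
contact_force: [-0.4, -0.4, -0.2]
finger_gap: 35.4
```

Call:
drive_tool([
  [[0,0.001,0],[0,0,0]],
  [[0,0.002,0],[0,0,0]],
  [[0,0.002,0],[0,0,0]],
])

```text
time: 17.6
tool_pos: [589.2, 27.7, 18.2]
ee_rot: [[0.145, -0.989, -0.002], [-0.989, -0.145, -0.004], [0.004, 0.003, -1.0]]
contact_force: [0.2, -1.0, 0.4]
finger_gap: 35.0
```

Call:
drive_tool([
  [[0,0.001,0],[0,0,0]],
  [[0,0.0015,0],[0,0,0]],
  [[0,0.0015,0],[0,0,0]],
])

```text
time: 17.98
tool_pos: [589.2, 27.9, 18.3]
ee_rot: [[0.145, -0.989, -0.003], [-0.989, -0.145, -0.006], [0.006, 0.004, -1.0]]
contact_force: [0.7, -5.2, -0.6]
finger_gap: 35.2
```

Fence contact at 5 N. Ease off, release, then rise and look.

Call:
drive_tool([
  [[0,-0.001,-0.0005],[0,0,0]],
  [[0,-0.001,-0.0005],[0,0,0]],
])

```text
time: 18.23
tool_pos: [589.3, 27.1, 17.9]
ee_rot: [[0.145, -0.989, -0.002], [-0.989, -0.145, -0.006], [0.005, 0.003, -1.0]]
contact_force: [-0.4, -0.2, 0.8]
finger_gap: 35.2
```

Call:
drive_tool([
  [[0,0,0],[0,0,0]],
  [[0,0,0],[0,0,0]],
  [[0,0,0],[0,0,0]],
  [[0,0,0],[0,0,0]],
  [[0,0,0.02],[0,0,0]],
  [[0,0,0.06],[0,0,0]],
  [[0,0,0.11],[0,0,0]],
  [[0,-0.01,0.14],[0,0,0]],
  [[0,-0.01,0.14],[0,0,0]],
], jaw=1)

```text
time: 19.35
tool_pos: [590.9, 16.8, 161.1]
ee_rot: [[0.144, -0.99, 0.004], [-0.99, -0.144, -0.005], [0.005, -0.003, -1.0]]
contact_force: [-0.4, 0.2, 0.1]
finger_gap: 85.8
```

Run:
```python
from h import *
np.set_printoptions(precision=3,suppress=True)
s,w=wcap(); print(s["time"],s["tool_pos"])
t=capture("scene"); nets(t,"scene",["amber_bottle","grip_centre"]);nets(w,"wrist",["amber_bottle"])
np.savez("w13.npz",K=w["K"],rvec=w["rvec"],tvec=w["tvec"]); cv2.imwrite("pics/w13.png",w["img"])
cv2.imwrite("pics/w13c.png",np.hstack([cv2.resize(w["img"][80:260,220:400],(390,390),interpolation=cv2.INTER_CUBIC),cv2.resize(t["img"][190:270,350:430],(390,390),interpolation=cv2.INTER_CUBIC)]))
```

```text
19.35 [590.905  16.848 161.081]
scene amber_bottle 0.74 [443.014 212.913  33.99 ] [276.232 215.868]
scene amber_bottle 0.65 [579.459  18.511  47.9  ] [377.007 235.475]
scene amber_bottle 0.36 [ 575.391 -156.074   42.63 ] [435.377 287.705]
scene grip_centre 0.9 [ 462.092 -163.656   89.133] [383.613 288.88 ]
wrist amber_bottle 0.8 [464.361 212.621   6.185] [402.094 354.08 ]
wrist amber_bottle 0.64 [592.735  21.065  77.084] [317.684 209.945]
wrist amber_bottle 0.61 [ 580.661 -122.882   56.642] [364.267  10.812]
```

View pics/w13c.png

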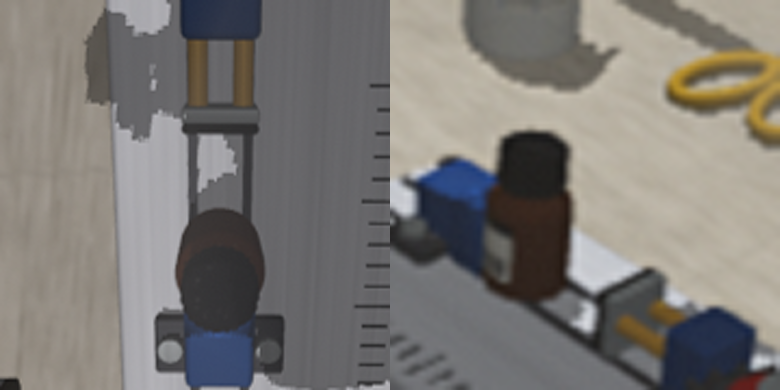

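The bottle stands upright against the notch, released. Now to the lever: turn the hand 90° so the jaws close along the arc, and hover over the grip.

Call:
drive_tool([
  [[-0.01,-0.02,0.03],[0,0,-10]],
  [[-0.025,-0.04,0.03],[0,0,-20]],
  [[-0.04,-0.06,0.03],[0,0,-30]],
  [[-0.055,-0.08,0.03],[0,0,-40]],
  [[-0.07,-0.1,0.03],[0,0,-50]],
  [[-0.085,-0.12,0.03],[0,0,-60]],
  [[-0.1,-0.14,0.03],[0,0,-70]],
  [[-0.11,-0.16,0.03],[0,0,-80]],
  [[-0.122,-0.174,0.03],[0,0,-90]],
  [[-0.122,-0.174,0.03],[0,0,-90]],
])

```text
time: 20.85
tool_pos: [465.8, -157.4, 185.9]
ee_rot: [[-0.99, -0.144, -0.008], [-0.144, 0.99, 0.005], [0.007, 0.006, -1.0]]
contact_force: [0.4, 0.4, -0.2]
finger_gap: 85.4
```

Run:
```python
from h import *
np.set_printoptions(precision=3,suppress=True)
s,w=wcap(); print(s["time"],s["tool_pos"],s["ee_rot"],s["q"],s["contact_force"])
nets(w,"wrist",["grip_centre","lever_axis","wheel"])
np.savez("w14.npz",K=w["K"],rvec=w["rvec"],tvec=w["tvec"]); cv2.imwrite("pics/w14.png",w["img"])
```

```text
20.85 [ 465.753 -157.395  185.922] [[-0.99  -0.144 -0.008]
 [-0.144  0.99   0.005]
 [ 0.007  0.006 -1.   ]] [-0.01   0.166 -0.12  -0.005 -1.293 -1.415] [ 0.416  0.403 -0.184]
wrist grip_centre 0.82 [ 463.165 -163.806  100.904] [312.207 200.268]
wrist lever_axis 0.86 [558.553 -94.223   7.241] [362.007 261.027]
wrist wheel 0.93 [ 579.366 -130.203   39.476] [329.528 288.819]
wrist wheel 0.25 [ 462.282 -166.068  102.716] [309.379 199.508]
```

View pics/w14.png

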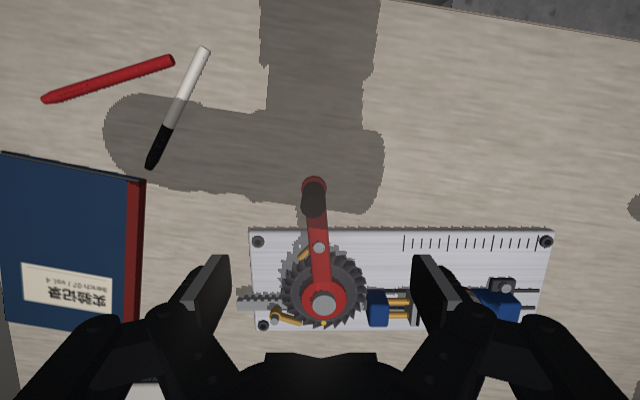

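Run:
```python
from h import *
np.set_printoptions(precision=1,suppress=True)
w=dict(np.load("w14.npz")); im=cv2.imread("pics/w14.png")
cv2.imwrite("pics/w14c.png",cv2.resize(im[170:330,270:390],None,fx=4,fy=3.7,interpolation=cv2.INTER_CUBIC) if 0 else cv2.resize(im[170:325,260:400],None,fx=3.8,fy=3.8,interpolation=cv2.INTER_CUBIC))
```

```text
(no output)
```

View pics/w14c.png

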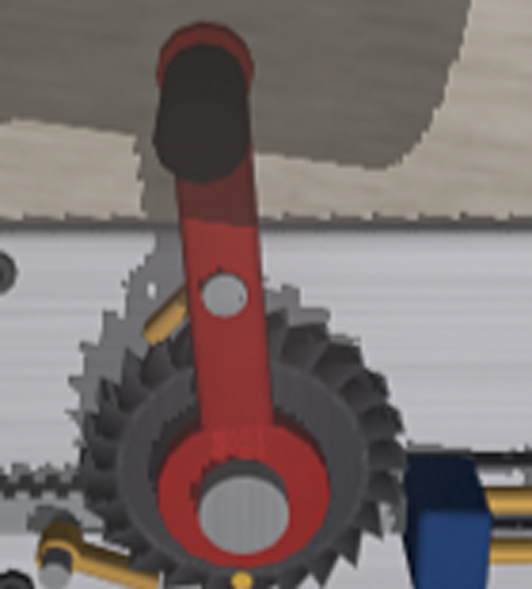

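Run:
```python
from h import *
np.set_printoptions(precision=1,suppress=True)
w=dict(np.load("w14.npz"))
f=lambda x,y,z: ray(w,(260+(x+.5)/3.8-.5,170+(y+.5)/3.8-.5),z)
for n,p in [("top",f(202,135,104)),("base",f(206,82,58)),("hub56",f(243,492,56)),("bolt",f(243,513,66))]: print(n,p)
```

```text
top [ 466.  -162.9  104. ]
base [ 468.3 -162.4   58. ]
hub56 [ 581.4 -136.6   56. ]
bolt [ 580.7 -136.9   66. ]
```

Grip top is at crop (202,135), so the grip is at about (467,-162), with q≈+0.06. Descend over it and close.

Call:
drive_tool([
  [[0.001,-0.0045,-0.04],[0,0,0]],
  [[0.001,-0.0045,-0.08],[0,0,0]],
  [[0.001,-0.0045,-0.11],[0,0,0]],
  [[0.001,-0.0045,-0.12],[0,0,0]],
  [[0.001,-0.0045,-0.12],[0,0,0]],
])

```text
time: 21.68
tool_pos: [468.1, -160.8, 66.2]
ee_rot: [[-0.989, -0.148, -0.007], [-0.148, 0.989, 0.005], [0.007, 0.006, -1.0]]
contact_force: [0.7, 0.4, 0.3]
finger_gap: 85.3
```

Call:
drive_tool([
  [[0,0,0],[0,0,0]],
  [[0,0,0],[0,0,0]],
  [[0,0,0],[0,0,0]],
  [[0,0,0],[0,0,0]],
  [[0,0,0],[0,0,0]],
  [[0,0,0],[0,0,0]],
  [[0,0,0],[0,0,0]],
  [[0,0,0],[0,0,0]],
  [[0,0,0],[0,0,0]],
], jaw=-1, newtons=30)

```text
time: 22.8
tool_pos: [468.4, -160.9, 66.7]
ee_rot: [[-0.989, -0.149, -0.007], [-0.149, 0.989, 0.004], [0.006, 0.005, -1.0]]
contact_force: [-1.5, 0.2, 5.3]
finger_gap: 19.2
```

```bash
cat > arc.py <<'E'
import numpy as np
ax=np.array([584,-138.])
def g(q): a=np.radians(8)+q; return ax-120*np.array([np.cos(a),np.sin(a)])
E
python3 - <<'E'
from h import *; from arc import *
np.set_printoptions(precision=1,suppress=True)
s,w=wcap(); print(s["time"],s["tool_pos"],s["finger_gap"],s["contact_force"],s["torque"])
d=s["tool_pos"][:2]-ax; print("q",np.arctan2(-d[1],-d[0])-np.radians(8),"r",np.hypot(*d))
for q in np.arange(-.6,.65,.1): print(round(q,2),g(q))
cv2.imwrite("pics/w15.png",w["img"])
E
```

```text
22.8 [ 468.4 -160.9   66.7] 19.15266626848262 [-1.5  0.2  5.3] [-0.2  0.4 -0. ]
q 0.05630255465237005 r 117.8752454401808
-0.6 [476.5 -84.7]
-0.5 [471.7 -95.7]
-0.4 [ 468.  -107.1]
-0.3 [ 465.5 -118.8]
-0.2 [ 464.2 -130.8]
-0.1 [ 464.1 -142.8]
-0.0 [ 465.2 -154.7]
0.1 [ 467.4 -166.5]
0.2 [ 470.9 -178. ]
0.3 [ 475.4 -189.1]
0.4 [ 481.1 -199.7]
0.5 [ 487.7 -209.6]
0.6 [ 495.4 -218.9]
```

View pics/w15.png

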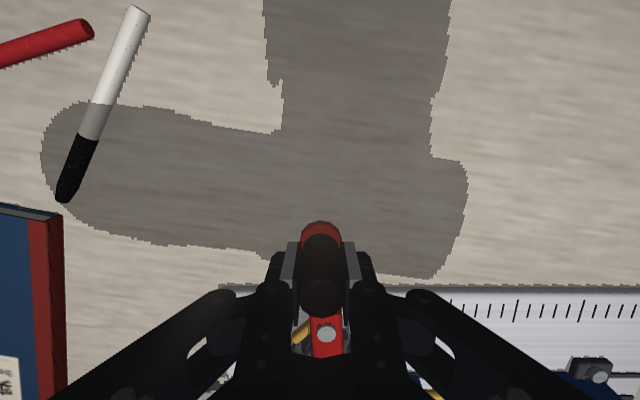

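Firm hold of the grip (gap 19 mm). First positive stroke to about 0.57 rad.

Call:
drive_tool([
  [[0.002,-0.009,0],[0,0,0]],
  [[0.0055,-0.02,0],[0,0,0]],
  [[0.009,-0.028,0],[0,0,0]],
  [[0.0145,-0.038,0],[0,0,0]],
  [[0.021,-0.048,0],[0,0,0]],
  [[0.0265,-0.055,0],[0,0,0]],
  [[0.0265,-0.055,0],[0,0,0]],
])

```text
time: 23.72
tool_pos: [496.4, -216.4, 66.8]
ee_rot: [[-0.989, -0.148, -0.005], [-0.148, 0.989, 0.004], [0.004, 0.005, -1.0]]
contact_force: [3.8, 3.2, 1.6]
finger_gap: 19.5
```

```bash
cat > st.py <<'E'
from h import *; from arc import *
np.set_printoptions(precision=1,suppress=True)
s=bot.observe(); d=s["tool_pos"][:2]-ax; q=np.arctan2(-d[1],-d[0])-np.radians(8); a=q+np.radians(8)
f=s["contact_force"]; tang=np.array([np.sin(a),-np.cos(a)])
print(s["time"],s["tool_pos"],s["finger_gap"],f,"q %.3f r %.1f Ft %.1f"%(q,np.hypot(*d),f[:2]@tang))
g0=g(q)
for qq in np.arange(-.6,.65,.1): print(round(qq,2),g(qq)-g0,end="; ")
E
python3 st.py
```

```text
23.725 [ 496.4 -216.4   66.8] 19.511606443718833 [3.8 3.2 1.6] q 0.591 r 117.5 Ft 0.1
-0.6 [-18.1 133.4]; -0.5 [-22.9 122.4]; -0.4 [-26.6 110.9]; -0.3 [-29.1  99.2]; -0.2 [-30.4  87.3]; -0.1 [-30.5  75.3]; -0.0 [-29.4  63.3]; 0.1 [-27.2  51.6]; 0.2 [-23.7  40.1]; 0.3 [-19.2  29. ]; 0.4 [-13.5  18.4]; 0.5 [-6.9  8.4]; 0.6 [ 0.8 -0.8];
```

Call:
drive_tool([
  [[-0.01,0.0135,0],[0,0,0]],
  [[-0.019,0.029,0],[0,0,0]],
  [[-0.0255,0.046,0],[0,0,0]],
  [[-0.0295,0.0635,0],[0,0,0]],
  [[-0.0305,0.0815,0],[0,0,0]],
  [[-0.029,0.099,0],[0,0,0]],
  [[-0.025,0.1165,0],[0,0,0]],
  [[-0.0205,0.128,0],[0,0,0]],
  [[-0.0205,0.128,0],[0,0,0]],
])

```text
time: 24.85
tool_pos: [475.9, -87.6, 66.8]
ee_rot: [[-0.989, -0.15, -0.005], [-0.15, 0.989, 0.004], [0.005, 0.005, -1.0]]
contact_force: [2.0, 0.3, 2.2]
finger_gap: 19.2
```

```bash
python3 st.py
```

```text
24.85 [475.9 -87.6  66.8] 19.239856998117578 [2.  0.3 2.2] q -0.576 r 119.2 Ft -1.1
-0.6 [1.3 2.6]; -0.5 [-3.5 -8.4]; -0.4 [ -7.2 -19.8]; -0.3 [ -9.7 -31.5]; -0.2 [-11.  -43.5]; -0.1 [-11.1 -55.5]; -0.0 [-10.1 -67.4]; 0.1 [ -7.8 -79.2]; 0.2 [ -4.4 -90.7]; 0.3 [   0.2 -101.8]; 0.4 [   5.8 -112.4]; 0.5 [  12.5 -122.3]; 0.6 [  20.1 -131.6];
```

Call:
drive_tool([
  [[-0.005,-0.0135,0],[0,0,0]],
  [[-0.009,-0.0285,0],[0,0,0]],
  [[-0.011,-0.0435,0],[0,0,0]],
  [[-0.011,-0.0585,0],[0,0,0]],
  [[-0.0095,-0.0735,0],[0,0,0]],
  [[-0.006,-0.088,0],[0,0,0]],
  [[0.0,-0.102,0],[0,0,0]],
  [[0.0,-0.102,0],[0,0,0]],
])

```text
time: 25.85
tool_pos: [478.5, -190.5, 66.8]
ee_rot: [[-0.989, -0.147, -0.0], [-0.147, 0.989, 0.006], [-0.001, 0.006, -1.0]]
contact_force: [8.9, 4.9, -2.4]
finger_gap: 19.5
```

```bash
python3 st.py; python3 v.py w16
```

```text
25.85 [ 478.5 -190.5   66.8] 19.4763836713347 [ 8.9  4.9 -2.4] q 0.322 r 117.8 Ft -0.4
-0.6 [ -0.1 106.8]; -0.5 [-4.8 95.8]; -0.4 [-8.5 84.3]; -0.3 [-11.   72.6]; -0.2 [-12.3  60.7]; -0.1 [-12.5  48.7]; -0.0 [-11.4  36.7]; 0.1 [-9.1 25. ]; 0.2 [-5.7 13.5]; 0.3 [-1.1  2.4]; 0.4 [ 4.5 -8.2]; 0.5 [ 11.2 -18.2]; 0.6 [ 18.8 -27.4]; 25.85 [ 478.5 -190.5   66.8] 19.4763836713347 [ 8.9  4.9 -2.4]
```

View pics/w16.png

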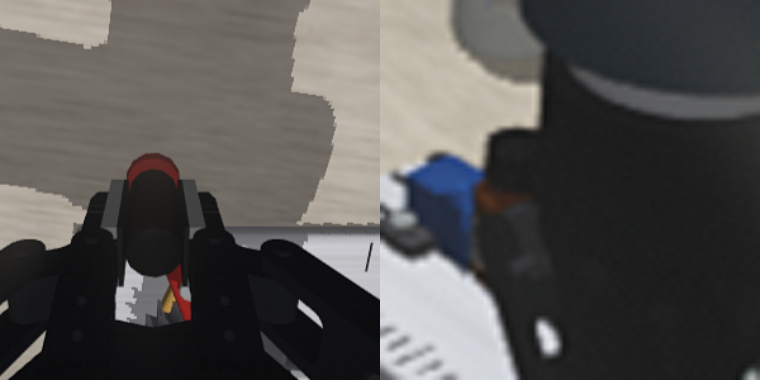

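The tangential force is still near zero and the jaw is still moving; the radial bias shows the axle lies about 2 mm further away. Correcting the arc and finishing the stroke carefully.

```bash
sed -i 's/ax=np.array(.*/ax=np.array([586.3,-137.3])/' arc.py; sed -i 's/print(round(qq,2),g(qq)-g0,end="; ")/print(round(qq,2),g(qq)-s["tool_pos"][:2],end="; ")/' st.py; python3 st.py
```

```text
25.95 [ 478.3 -190.    66.8] 19.21604265770372 [10.2  4.1 -2.6] q 0.314 r 120.2 Ft 0.8
-0.6 [  0.5 106. ]; -0.5 [-4.3 95. ]; -0.4 [-7.9 83.6]; -0.3 [-10.4  71.9]; -0.2 [-11.8  60. ]; -0.1 [-11.9  48. ]; -0.0 [-10.8  36. ]; 0.1 [-8.5 24.2]; 0.2 [-5.1 12.7]; 0.3 [-0.6  1.6]; 0.4 [ 5.1 -8.9]; 0.5 [ 11.7 -18.9]; 0.6 [ 19.4 -28.2];
```

Call:
drive_tool([
  [[0.003,-0.004,0],[0,0,0]],
  [[0.006,-0.0085,0],[0,0,0]],
  [[0.0095,-0.0135,0],[0,0,0]],
  [[0.0125,-0.0185,0],[0,0,0]],
  [[0.0125,-0.0185,0],[0,0,0]],
])

```text
time: 26.58
tool_pos: [490.6, -209.2, 66.8]
ee_rot: [[-0.989, -0.147, -0.001], [-0.147, 0.989, 0.005], [-0.0, 0.005, -1.0]]
contact_force: [0.5, -0.0, 2.4]
finger_gap: 19.4
```

```bash
python3 st.py
```

```text
26.575 [ 490.6 -209.2   66.8] 19.372878849864165 [ 0.5 -0.   2.4] q 0.505 r 119.7 Ft 0.3
-0.6 [-11.9 125.2]; -0.5 [-16.6 114.2]; -0.4 [-20.3 102.8]; -0.3 [-22.8  91.1]; -0.2 [-24.1  79.2]; -0.1 [-24.2  67.2]; -0.0 [-23.2  55.2]; 0.1 [-20.9  43.4]; 0.2 [-17.5  31.9]; 0.3 [-12.9  20.8]; 0.4 [-7.3 10.3]; 0.5 [-0.6  0.3]; 0.6 [ 7. -9.];
```

Call:
drive_tool([
  [[0.0055,-0.0075,0],[0,0,0]],
  [[0.0055,-0.0075,0],[0,0,0]],
  [[-0.004,0.0055,0],[0,0,0]],
  [[-0.013,0.021,0],[0,0,0]],
  [[-0.019,0.0375,0],[0,0,0]],
  [[-0.023,0.055,0],[0,0,0]],
  [[-0.024,0.073,0],[0,0,0]],
  [[-0.023,0.091,0],[0,0,0]],
  [[-0.0185,0.1085,0],[0,0,0]],
  [[-0.014,0.121,0],[0,0,0]],
])

```text
time: 27.82
tool_pos: [476.2, -87.1, 66.8]
ee_rot: [[-0.989, -0.148, -0.002], [-0.148, 0.989, 0.005], [0.001, 0.005, -1.0]]
contact_force: [0.1, -0.5, 2.6]
finger_gap: 19.5
```

Call:
drive_tool([
  [[0,0,0],[0,0,0]],
])

```text
time: 27.95
tool_pos: [476.7, -86.2, 66.8]
ee_rot: [[-0.989, -0.15, -0.002], [-0.15, 0.989, 0.005], [0.001, 0.005, -1.0]]
contact_force: [1.3, -0.8, 2.1]
finger_gap: 19.4
```

```bash
python3 st.py
python3 - <<'E'
from h import *
t=capture("top");s=capture("scene")
cv2.imwrite("pics/w17.png",np.hstack([cv2.resize(t["img"][120:220,310:450],(532,380),interpolation=cv2.INTER_CUBIC),cv2.resize(s["img"][190:290,350:420],(266,380),interpolation=cv2.INTER_CUBIC)]))
E
```

```text
27.95 [476.7 -86.2  66.8] 19.418069013968587 [ 1.3 -0.8  2.1] q -0.576 r 121.0 Ft 0.2
-0.6 [2.1 2.2]; -0.5 [-2.6 -8.8]; -0.4 [ -6.3 -20.2]; -0.3 [ -8.8 -32. ]; -0.2 [-10.1 -43.9]; -0.1 [-10.3 -55.9]; -0.0 [ -9.2 -67.8]; 0.1 [ -6.9 -79.6]; 0.2 [ -3.5 -91.1]; 0.3 [   1.1 -102.2]; 0.4 [   6.7 -112.8]; 0.5 [  13.4 -122.8]; 0.6 [  21. -132.];
```

View pics/w17.png

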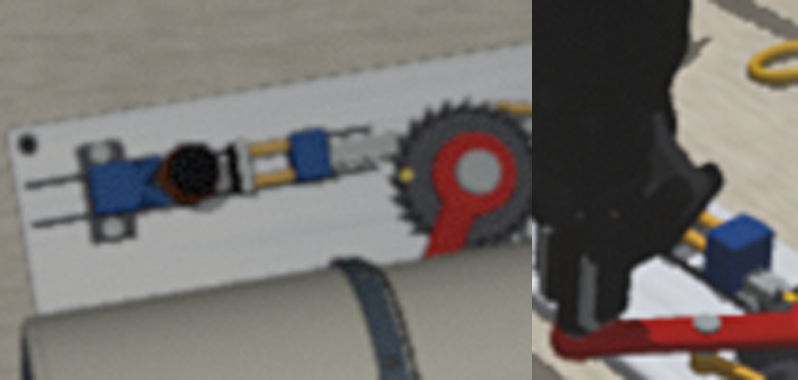

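The jaw has ratcheted to within several mm of the bottle. Third stroke, with force checks.

Call:
drive_tool([
  [[-0.005,-0.0145,0],[0,0,0]],
  [[-0.0085,-0.03,0],[0,0,0]],
  [[-0.01,-0.044,0],[0,0,0]],
  [[-0.0103,-0.056,0],[0,0,0]],
  [[-0.009,-0.068,0],[0,0,0]],
  [[-0.009,-0.068,0],[0,0,0]],
])

```text
time: 28.8
tool_pos: [467.5, -156.0, 66.7]
ee_rot: [[-0.989, -0.147, -0.002], [-0.147, 0.989, 0.004], [0.002, 0.005, -1.0]]
contact_force: [-0.5, -0.8, 3.9]
finger_gap: 19.6
```

```bash
python3 st.py
```

```text
28.8 [ 467.5 -156.    66.7] 19.553404818798583 [-0.5 -0.8  3.9] q 0.017 r 120.3 Ft 0.7
-0.6 [11.3 72. ]; -0.5 [ 6.6 61. ]; -0.4 [ 2.9 49.6]; -0.3 [ 0.4 37.9]; -0.2 [-0.9 26. ]; -0.1 [-1.1 14. ]; -0.0 [0. 2.]; 0.1 [ 2.3 -9.8]; 0.2 [  5.7 -21.3]; 0.3 [ 10.3 -32.4]; 0.4 [ 15.9 -42.9]; 0.5 [ 22.6 -52.9]; 0.6 [ 30.2 -62.2];
```

Call:
drive_tool([
  [[0.001,-0.005,0],[0,0,0]],
  [[0.0023,-0.01,0],[0,0,0]],
  [[0.004,-0.0155,0],[0,0,0]],
  [[0.0057,-0.021,0],[0,0,0]],
  [[0.0057,-0.021,0],[0,0,0]],
])

```text
time: 29.42
tool_pos: [473.0, -177.1, 66.7]
ee_rot: [[-0.989, -0.147, -0.003], [-0.147, 0.989, 0.005], [0.002, 0.005, -1.0]]
contact_force: [-2.1, 1.7, 4.6]
finger_gap: 19.3
```

```bash
python3 st.py
```

```text
29.425 [ 473.  -177.1   66.7] 19.3153039173155 [-2.1  1.7  4.6] q 0.198 r 120.1 Ft -2.3
-0.6 [ 5.8 93.1]; -0.5 [ 1.  82.1]; -0.4 [-2.7 70.7]; -0.3 [-5.2 59. ]; -0.2 [-6.5 47.1]; -0.1 [-6.6 35.1]; -0.0 [-5.6 23.1]; 0.1 [-3.3 11.3]; 0.2 [ 0.1 -0.2]; 0.3 [  4.7 -11.2]; 0.4 [ 10.3 -21.8]; 0.5 [ 17.  -31.8]; 0.6 [ 24.6 -41.1];
```

Call:
drive_tool([
  [[0.002,-0.0055,0],[0,0,0]],
  [[0.0045,-0.011,0],[0,0,0]],
  [[0.0072,-0.0165,0],[0,0,0]],
  [[0.0072,-0.0165,0],[0,0,0]],
])

```text
time: 29.92
tool_pos: [480.3, -193.4, 66.7]
ee_rot: [[-0.989, -0.147, -0.003], [-0.147, 0.989, 0.005], [0.002, 0.006, -1.0]]
contact_force: [-1.0, 3.7, 5.3]
finger_gap: 19.3
```

```bash
python3 st.py
```

```text
29.925 [ 480.3 -193.4   66.7] 19.33156730024661 [-1.   3.7  5.3] q 0.347 r 119.9 Ft -3.7
-0.6 [ -1.5 109.4]; -0.5 [-6.3 98.4]; -0.4 [-9.9 87. ]; -0.3 [-12.5  75.2]; -0.2 [-13.8  63.3]; -0.1 [-13.9  51.3]; -0.0 [-12.8  39.4]; 0.1 [-10.6  27.6]; 0.2 [-7.1 16.1]; 0.3 [-2.6  5. ]; 0.4 [ 3.1 -5.6]; 0.5 [  9.7 -15.6]; 0.6 [ 17.4 -24.8];
```

Call:
drive_tool([
  [[0.003,-0.0055,0],[0,0,0]],
  [[0.0065,-0.0105,0],[0,0,0]],
  [[0.0097,-0.0155,0],[0,0,0]],
  [[0.0097,-0.0155,0],[0,0,0]],
])

```text
time: 30.42
tool_pos: [489.8, -208.2, 66.7]
ee_rot: [[-0.989, -0.148, -0.004], [-0.148, 0.989, 0.007], [0.003, 0.007, -1.0]]
contact_force: [-2.1, 4.6, 6.8]
finger_gap: 18.8
```

```bash
python3 st.py
```

```text
30.425 [ 489.8 -208.2   66.7] 18.84243928092319 [-2.1  4.6  6.8] q 0.494 r 119.7 Ft -5.0
-0.6 [-11.  124.2]; -0.5 [-15.8 113.2]; -0.4 [-19.4 101.8]; -0.3 [-21.9  90. ]; -0.2 [-23.3  78.1]; -0.1 [-23.4  66.1]; -0.0 [-22.3  54.2]; 0.1 [-20.1  42.4]; 0.2 [-16.6  30.9]; 0.3 [-12.1  19.8]; 0.4 [-6.4  9.2]; 0.5 [ 0.2 -0.7]; 0.6 [  7.9 -10. ];
```

Call:
drive_tool([
  [[0.003,-0.004,0],[0,0,0]],
  [[0.0063,-0.0082,0],[0,0,0]],
  [[0.0063,-0.0082,0],[0,0,0]],
  [[0.0063,-0.0082,0],[0,0,0]],
])

```text
time: 30.92
tool_pos: [495.6, -215.4, 66.7]
ee_rot: [[-0.989, -0.148, -0.005], [-0.148, 0.989, 0.008], [0.004, 0.009, -1.0]]
contact_force: [-2.8, 5.4, 6.9]
finger_gap: 19.2
```

```bash
python3 st.py
```

```text
30.925 [ 495.6 -215.4   66.7] 19.17222573849197 [-2.8  5.4  6.9] q 0.571 r 119.7 Ft -5.9
-0.6 [-16.8 131.4]; -0.5 [-21.6 120.4]; -0.4 [-25.3 109. ]; -0.3 [-27.8  97.3]; -0.2 [-29.1  85.4]; -0.1 [-29.2  73.4]; -0.0 [-28.1  61.4]; 0.1 [-25.9  49.6]; 0.2 [-22.5  38.2]; 0.3 [-17.9  27.1]; 0.4 [-12.3  16.5]; 0.5 [-5.6  6.5]; 0.6 [ 2.  -2.8];
```

5.9 N at the stroke end. Swing back half a stroke and take up one more bite to reach about 7 N.

Call:
drive_tool([
  [[-0.0055,0.0065,0],[0,0,0]],
  [[-0.0123,0.0165,0],[0,0,0]],
  [[-0.018,0.027,0],[0,0,0]],
  [[-0.0225,0.038,0],[0,0,0]],
  [[-0.026,0.0495,0],[0,0,0]],
  [[-0.028,0.0615,0],[0,0,0]],
  [[-0.0292,0.0735,0],[0,0,0]],
  [[-0.0292,0.0735,0],[0,0,0]],
])

```text
time: 31.92
tool_pos: [465.9, -140.9, 66.7]
ee_rot: [[-0.989, -0.149, -0.006], [-0.149, 0.989, 0.009], [0.004, 0.009, -1.0]]
contact_force: [-2.1, -0.2, 5.1]
finger_gap: 19.2
```

```bash
python3 st.py;  python3 - <<'E'
from h import *
t=capture("top")
cv2.imwrite("pics/w18.png",cv2.resize(t["img"][120:220,310:450],(700,500),interpolation=cv2.INTER_CUBIC))
E
```

```text
31.925 [ 465.9 -140.9   66.7] 19.209311983689403 [-2.1 -0.2  5.1] q -0.110 r 120.4 Ft 0.1
-0.6 [12.9 56.9]; -0.5 [ 8.1 45.9]; -0.4 [ 4.4 34.5]; -0.3 [ 1.9 22.7]; -0.2 [ 0.6 10.8]; -0.1 [ 0.5 -1.2]; -0.0 [  1.5 -13.1]; 0.1 [  3.8 -24.9]; 0.2 [  7.2 -36.4]; 0.3 [ 11.8 -47.5]; 0.4 [ 17.4 -58.1]; 0.5 [ 24.1 -68. ]; 0.6 [ 31.7 -77.3];
```

View pics/w18.png

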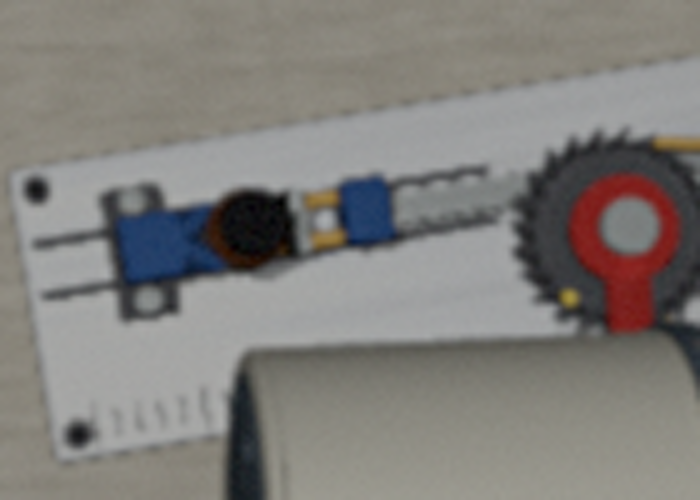

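Pad (300,222) is against the bottle (250,225), with the springs partly compressed. Forward bite now.

Call:
drive_tool([
  [[0.0005,-0.006,0],[0,0,0]],
  [[0.0015,-0.013,0],[0,0,0]],
  [[0.0025,-0.019,0],[0,0,0]],
  [[0.0038,-0.025,0],[0,0,0]],
  [[0.0038,-0.025,0],[0,0,0]],
])

```text
time: 32.6
tool_pos: [469.3, -165.2, 66.6]
ee_rot: [[-0.989, -0.148, -0.007], [-0.148, 0.989, 0.011], [0.005, 0.011, -1.0]]
contact_force: [-2.8, 6.5, 8.6]
finger_gap: 19.1
```

```bash
python3 st.py
```

```text
32.6 [ 469.3 -165.2   66.6] 19.14676924585417 [-2.8  6.5  8.6] q 0.094 r 120.2 Ft -7.0
-0.6 [ 9.5 81.2]; -0.5 [ 4.7 70.2]; -0.4 [ 1.  58.8]; -0.3 [-1.5 47. ]; -0.2 [-2.8 35.1]; -0.1 [-2.9 23.1]; -0.0 [-1.9 11.2]; 0.1 [ 0.4 -0.6]; 0.2 [  3.8 -12.1]; 0.3 [  8.4 -23.2]; 0.4 [ 14.  -33.8]; 0.5 [ 20.7 -43.7]; 0.6 [ 28.3 -53. ];
```

7.0 N. A tiny bit more for margin against the spring-back, then ease back until the pawl carries the load.

Call:
drive_tool([
  [[0.001,-0.003,0],[0,0,0]],
  [[0.002,-0.006,0],[0,0,0]],
  [[0.002,-0.006,0],[0,0,0]],
])

```text
time: 32.98
tool_pos: [470.6, -169.9, 66.6]
ee_rot: [[-0.989, -0.147, -0.008], [-0.147, 0.989, 0.013], [0.006, 0.014, -1.0]]
contact_force: [-4.3, 7.6, 8.8]
finger_gap: 19.2
```

```bash
python3 st.py
```

```text
32.975 [ 470.6 -169.9   66.6] 19.216469903497625 [-4.3  7.6  8.8] q 0.135 r 120.2 Ft -8.5
-0.6 [ 8.2 85.9]; -0.5 [ 3.4 74.9]; -0.4 [-0.3 63.5]; -0.3 [-2.8 51.8]; -0.2 [-4.1 39.8]; -0.1 [-4.2 27.8]; -0.0 [-3.2 15.9]; 0.1 [-0.9  4.1]; 0.2 [ 2.5 -7.4]; 0.3 [  7.1 -18.5]; 0.4 [ 12.7 -29.1]; 0.5 [ 19.4 -39. ]; 0.6 [ 27.  -48.3];
```

Enough (8.5 N). Easing back by about 0.35 rad.

Call:
drive_tool([
  [[-0.0015,0.006,0],[0,0,0]],
  [[-0.0028,0.013,0],[0,0,0]],
  [[-0.0038,0.02,0],[0,0,0]],
  [[-0.0042,0.028,0],[0,0,0]],
  [[-0.0042,0.034,0],[0,0,0]],
  [[-0.0041,0.04,0],[0,0,0]],
  [[-0.0041,0.04,0],[0,0,0]],
])

```text
time: 33.85
tool_pos: [466.0, -129.7, 66.7]
ee_rot: [[-0.989, -0.148, -0.009], [-0.148, 0.989, 0.013], [0.007, 0.014, -1.0]]
contact_force: [-3.4, 1.5, 6.7]
finger_gap: 19.4
```

```bash
python3 st.py
python3 - <<'E'
from h import *
t=capture("top")
cv2.imwrite("pics/w19.png",cv2.resize(t["img"][120:220,310:450],(700,500),interpolation=cv2.INTER_CUBIC))
E
```

```text
33.85 [ 466.  -129.7   66.7] 19.40131897585435 [-3.4  1.5  6.7] q -0.203 r 120.6 Ft -1.3
-0.6 [12.8 45.7]; -0.5 [ 8.  34.7]; -0.4 [ 4.4 23.3]; -0.3 [ 1.9 11.5]; -0.2 [ 0.5 -0.4]; -0.1 [  0.4 -12.4]; -0.0 [  1.5 -24.3]; 0.1 [  3.7 -36.1]; 0.2 [  7.2 -47.6]; 0.3 [ 11.7 -58.7]; 0.4 [ 17.4 -69.3]; 0.5 [ 24.  -79.3]; 0.6 [ 31.7 -88.5];
```

View pics/w19.png

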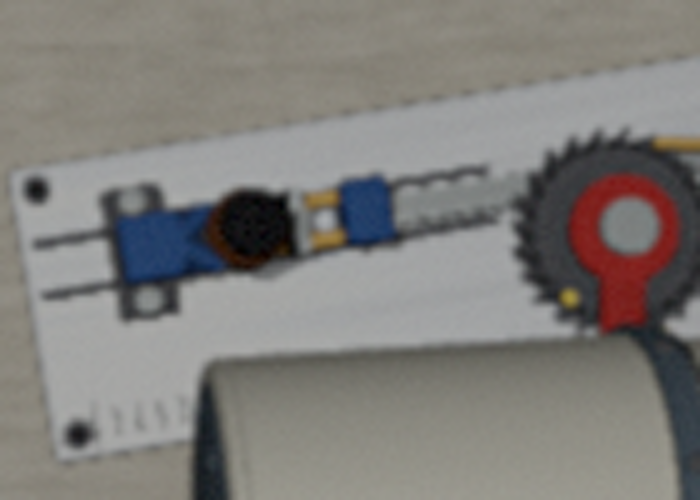

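The wheel mark sits on the same tooth (570,297) and the lever is unloaded, so the pawl holds the pad on the bottle. Letting go and rising.

Call:
drive_tool([
  [[0,0,0],[0,0,0]],
  [[0,0,0],[0,0,0]],
  [[0,0,0],[0,0,0]],
  [[0,0,0],[0,0,0]],
  [[0,0,0],[0,0,0]],
  [[0,0,0.02],[0,0,0]],
  [[0,0,0.06],[0,0,0]],
  [[0,0,0.11],[0,0,0]],
  [[0,0,0.15],[0,0,0]],
], jaw=1)

```text
time: 35.02
tool_pos: [466.2, -129.8, 218.8]
ee_rot: [[-0.989, -0.148, -0.008], [-0.148, 0.989, 0.013], [0.006, 0.014, -1.0]]
contact_force: [0.9, -0.1, -1.0]
finger_gap: 85.1
```

Call:
drive_tool([
  [[-0.03,-0.03,0.02],[0,0,0]],
  [[-0.07,-0.07,0.03],[0,0,0]],
  [[-0.1,-0.11,0.03],[0,0,0]],
  [[-0.1,-0.12,0.03],[0,0,0]],
  [[-0.1,-0.12,0.03],[0,0,0]],
])

```text
time: 35.65
tool_pos: [366.2, -250.1, 248.6]
ee_rot: [[-0.989, -0.146, -0.008], [-0.146, 0.989, 0.013], [0.006, 0.014, -1.0]]
contact_force: [0.5, -0.4, 1.0]
finger_gap: 85.2
```

Run:
```python
from h import *
np.set_printoptions(precision=1,suppress=True)
s=bot.observe(); print(s["time"],s["tool_pos"],s["finger_gap"],s["contact_force"])
t=capture("top");c=capture("scene")
nets(c,"scene",["amber_bottle","white_bottle","black_bottle"])
cv2.imwrite("pics/w20.png",np.vstack([cv2.resize(t["img"][120:230,170:490],(800,275),interpolation=cv2.INTER_CUBIC),cv2.resize(c["img"][165:325,230:500],(540,320),interpolation=cv2.INTER_CUBIC)[:, :].copy() if 0 else cv2.resize(c["img"][165:275,230:500],(800,325),interpolation=cv2.INTER_CUBIC)]))
cv2.imwrite("pics/w21.png",cv2.resize(t["img"][120:230,310:470],(800,550),interpolation=cv2.INTER_CUBIC))
```

```text
35.65 [ 366.2 -250.1  248.6] 85.23247440264643 [ 0.5 -0.4  1. ]
scene amber_bottle 0.86 [445.6 212.6  35.3] [277.3 215.2]
scene amber_bottle 0.74 [577.3  18.3  50.2] [376.2 234.8]
scene white_bottle 0.74 [580.4 289.8  33.7] [315.1 190.2]
scene white_bottle 0.24 [ 573.1 -156.1   40.5] [434.2 289.2]
scene black_bottle 0.64 [494.2 398.5  37.6] [267.1 180.1]
```

View pics/w20.png

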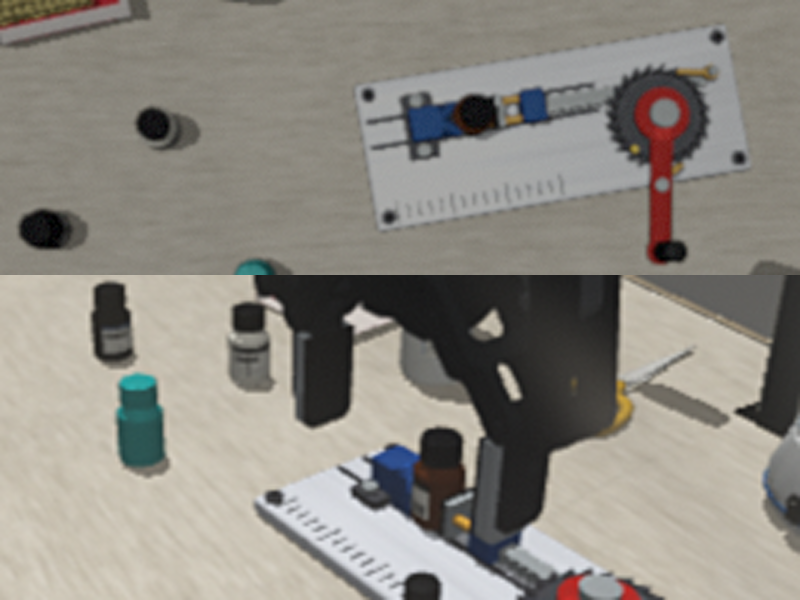

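View pics/w21.png

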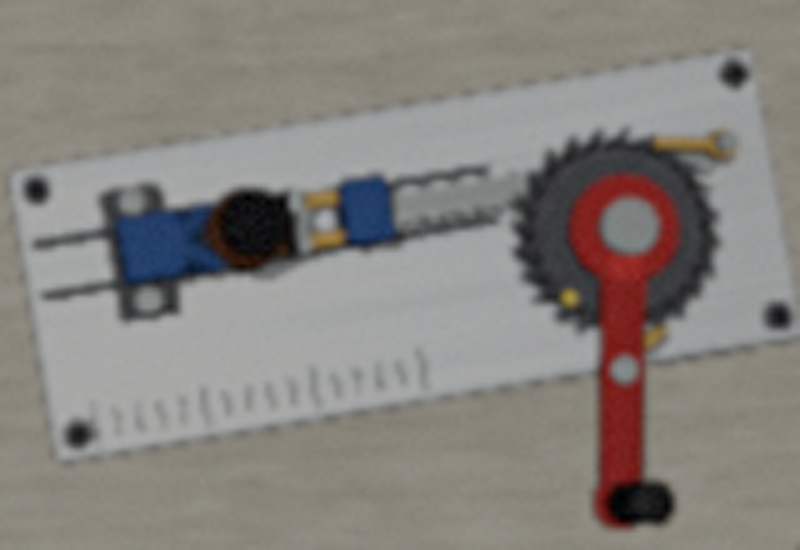

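The bottle is upright in the notch with the pad on it and its rods shortened from about 33 to 20 mm. The lever is at rest, the bystanders stand, and the robot is clear. Handing in.

```bash
python3 -c "
from station import bot
print(bot.hand_in())"
```

```text
the job is handed in; nothing more can be done
None
```

I stood the amber bottle in the notch, released it, and clamped it with three lever strokes plus a short final one. I then let go of everything and handed the job in at about 36 s. No verdict was reported.

**What went wrong on the way:** My first placement caught the fence with up to about 23 N vertically, and the bottle tilted in the grip. I set it upright on the bare bed, regrasped it, and slid it into the notch until I felt about 5 N from the fence.

**Push-back at the lever:**
- The push-back was 7.0 N, and 8.5 N at the final peak, a little over the target and below the 12 N that crushes the bottle.
- That last push did not advance another tooth. The wheel mark went back to the tooth it held before, so the latched load is somewhat below the peak.

**Last checks:**
- **Bottle:** it is upright in the notch with the pad on it.
- **Pad force:** the pad springs look compressed by about 12 mm, roughly 45–50 N. The lever force suggests less, about 20–35 N. Both are rough estimates and inside the 12–75 N limits; I had no direct reading of the pad force.
- **Everything else:** the lever is unloaded and at rest, the white and black bottles still stand where they were, and the tool is clear of everything.

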